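Tip the clamps into the wash bin over the rocker tray and stand the rods to dry

TASK

Clear away the parts of the dismantled micromanipulator stand. First slide the wash station's gate fully open, then set the clamps one at a time on the bin side of the rocker tray, letting each one's own weight tip the tray and send it down into the covered bin, and when all the clamps are in slide the gate fully shut. Stand every rod end-down in the drying holder, one to a sleeve (before, between or after), and leave the other things on the bench in their places.

Things in the scene. Friction and masses are not known exactly. Their poses are not given: they have to be found in the camera images.
- station: Fixed wash station, z up, origin on the bench below the tray's hinge axis. Along its -y: tray (y +75..-75 mm), gate (y -92), covered bin (y -98..-295, 108 wide inside, steel walls, clear roof 128 mm high, open only at the gate mouth). The slick white floor slopes from 78 mm high at y -70 down to the bin's end, so clamps slide there. In the bin = beyond y -105.
- tray (a joint): Rocker tray angle, rad: 0 level (rest), 0.45 tipped to the bin. Hinge along station x, 110 mm up. Slick floor 100 (x) x 150 (y) mm, top 116 mm up; side rims 8 mm, back rim 12 mm above it; bin end open. Back weight holds it level; a clamp centred 20 mm or more to the bin side (-y) tips it and slides off in about 1 s, then it returns. Do not push it with the fingers. Hinge posts 115 mm high.
- tray_load (a point): Where to set a clamp's centre: middle of the dark cross line on the tray floor, 30 mm to the bin side of the pivot, at floor height (116 mm above the bench) with the tray level. Fixed to the station (does not tip). Same axes as the station.
- gate (a joint): Gate position, m: 0 = shut, 0.1 = fully open; starts 0 to 0.015. Aluminium panel that slides along the station's +x to open, with about 1.5 N of friction; it stays where it is left. When open it sticks out about 100 mm beyond the bin's side.
- gate_grip (a point): Grip point of the gate's black upright tab, 148 mm above the bench, moving with the gate. The tab is 12 mm thick (station x) and 24 mm wide (station y), from 125 to 161 mm above the bench; pinch it from above, closing along the station's x. Same axes as the station.
- clamp1: Boss-head clamp (3 or 4 present), bare aluminium block 32 mm (x) x 44 mm (y) x 26 mm high with dark bores and a black thumbscrew, 16 mm diameter, 16 mm high, on top at y = +12 mm. About 0.2 kg. Stands upright on the bench; origin at the centre of its underside. Grip it across the 32 mm (its x).
- clamp2: Boss-head clamp (3 or 4 present), bare aluminium block 32 mm (x) x 44 mm (y) x 26 mm high with dark bores and a black thumbscrew, 16 mm diameter, 16 mm high, on top at y = +12 mm. About 0.2 kg. Stands upright on the bench; origin at the centre of its underside. Grip it across the 32 mm (its x).
- clamp3: Boss-head clamp (3 or 4 present), bare aluminium block 32 mm (x) x 44 mm (y) x 26 mm high with dark bores and a black thumbscrew, 16 mm diameter, 16 mm high, on top at y = +12 mm. About 0.2 kg. Stands upright on the bench; origin at the centre of its underside. Grip it across the 32 mm (its x).
- clamp4: Boss-head clamp (3 or 4 present), bare aluminium block 32 mm (x) x 44 mm (y) x 26 mm high with dark bores and a black thumbscrew, 16 mm diameter, 16 mm high, on top at y = +12 mm. About 0.2 kg. Stands upright on the bench; origin at the centre of its underside. Grip it across the 32 mm (its x).
- rod1: Round steel rod (2 or 3 present), 16 mm diameter, 160 mm long, 0.13 kg. Origin at the centre of its lower end, z along the rod to its top. It starts leaning in the rest, 40 degrees from upright; at first its y axis is level. The rest supports it only up to 84 mm from its foot: grip it from above about 118 mm from the foot, closing level, square to the rod.
- rod2: Round steel rod (2 or 3 present), 16 mm diameter, 160 mm long, 0.13 kg. Origin at the centre of its lower end, z along the rod to its top. It starts leaning in the rest, 40 degrees from upright; at first its y axis is level. The rest supports it only up to 84 mm from its foot: grip it from above about 118 mm from the foot, closing level, square to the rod.
- rod3: Round steel rod (2 or 3 present), 16 mm diameter, 160 mm long, 0.13 kg. Origin at the centre of its lower end, z along the rod to its top. It starts leaning in the rest, 40 degrees from upright; at first its y axis is level. The rest supports it only up to 84 mm from its foot: grip it from above about 118 mm from the foot, closing level, square to the rod.
- rest: Fixed rod rest: three lanes 60 mm apart in its y, rods leaning with their tops towards its +x. Base 110 x 190 mm, aluminium lean plate up to 80 mm high. Origin on the bench below the foot of the middle rod.
- holder: Fixed drying holder: strip 44 x 190 mm, 5 mm thick, with three upright square aluminium sleeves in a row along its y, 72 mm apart, each 26 x 26 mm inside, 32 x 32 mm outside. Rods stand on the strip's top, 5 mm above the bench; the sleeves' rims are 70 mm above the bench. Origin on the bench under the middle sleeve.
- slot1 (a point): Centre of the mouth of one sleeve of the holder, at the rim, 70 mm above the bench; the sleeve's floor is 65 mm below it. Each sleeve takes one rod.
- slot2 (a point): Centre of the mouth of one sleeve of the holder, at the rim, 70 mm above the bench; the sleeve's floor is 65 mm below it. Each sleeve takes one rod.
- slot3 (a point): Centre of the mouth of one sleeve of the holder, at the rim, 70 mm above the bench; the sleeve's floor is 65 mm below it. Each sleeve takes one rod.
- dish_a: Bystander: small petri dish, 50 mm diameter, 14 mm high, among the clamps. Origin under its centre.
- dish_b: Bystander: petri dish, 90 mm diameter, 14 mm high. Origin under its centre.
- beaker: Bystander: glass beaker, 80 mm diameter, 100 mm high. Origin under its centre.
- reagent: Bystander: amber bottle, 64 mm diameter, 130 mm high. Origin under its centre.
- forceps: Bystander: steel forceps lying behind the holder, 130 mm long. Origin under its middle.
- tip_box: Bystander: open blue box, 85 x 120 x 50 mm. Origin under its centre.
- driver: Bystander: screwdriver lying at the far side, 170 mm long.

How it is judged:
By the outcome, as a careful person would: the job done as asked, in the order asked, and still so for the second after the job is handed in, with the robot touching nothing.
Of clamp1, clamp2, clamp3, clamp4 only 3 to 4 are there at a start; the rules pass over those that are not, and their reading is None.
Of rod1, rod2, rod3 only 2 to 3 are there at a start; the rules pass over those that are not, and their reading is None.
At some moment in a run one of clamp1, clamp2, clamp3, clamp4 may be knocked a few centimetres aside while the robot is not near it.
It also fails if it takes over 210 s, if anything falls off the work surface, if the arm or the gripper's body presses on something with over 40 N, if the wrist force passes 120 N, or if a joint passes its speed limit or range.

ROBOT

A 7-joint arm with a two-finger parallel gripper is mounted at the origin on the work surface. World frame = base frame: x ahead of the robot, y to its left, z up, the work surface at z = 0. Lengths are in m, angles in rad, forces in N, time in s.
With the tool pointing down it reaches from about 0.425 to 0.875 m from the base axis. Payload 8.4 kg.
Tool frame: the origin (TCP) lies on the centre line of the jaws, within the pads' length; the fingertips stand 17 mm ahead of it and the grasp point (between the pads) lies 2 mm behind it; z points along the fingers, y is the line along which they close (so a half turn about z gives the same grasp; the last joint's range is limited). The gripper opens to 87 mm and grips with 3 to 60 N. Pads are 19 mm wide; open, the fingers measure 117 mm over their backs; the gripper's body (75 mm by 190 mm) begins 51 mm behind the grasp point.
Start: joints at [1.057, 0.333, 0.04, 1.465, -0.013, 1.343, -0.059], TCP at [0.262, -0.595, 0.24] pointing down, gripper open.
Joint ranges: [-2.58, 2.58], [-0.38, 2.09], [-1.3, 1.39], [0.25, 2.4], [-1.5, 4.64], [0.08, 2.09], [-2.65, 2.65]. Speed limits (rad/s): [2.22, 2.22, 2.79, 2.79, 3.14, 3.14, 3.14].

INTERFACE

Orientations are given as a unit quaternion [x, y, z, w].
In Python, from rig import robot gives the robot as it stands.
- The arm moves only by the shell command python3 -m jog 'ROWS' [OPENING] [FORCE]. ROWS is JSON, one flat list of numbers, 6 for each row, row after row: the shift along the tool's x, y, z in mm, then the turn, a rotation vector about the tool's x, y, z in rad. In form: [tx, ty, tz, ax, ay, az, tx, ty, tz, ax, ay, az, ...]. A call has 1 to 5 rows; each row shifts and turns the commanded pose from where the row before left it, along the tool's axes as they then stand; what a row does not reach is not made up. A row lasts 1/12 s, in which the tool goes at most 41.7 mm and 7.16 degrees, less where a joint would pass 70% of its speed; a pose out of reach is approached as far as the arm can. A call with a gripper value outside its range is refused whole. OPENING is the gripper command: -1 is shut, 1 is fully open, values between are in proportion, set as the call begins (- or left out, the last holds). The fingers move at their own pace and stop on an object; FORCE is the grip in N (left out, the last holds). Time passes only in rows, so rows that do not move let the fingers close. It gives the time, the measured TCP pose, the force, the opening and the grip force at its end, in the units of the state.
- robot.read_state(): the state, without advancing time (a new reading comes with each control period).
- robot.camera(name): name is "scene" or "top" or "wrist"; returns a dict with "img" (420x560x3 uint8, red, green, blue), "fx", "fy", "cx", "cy" (pixels), "xyz" and "orientation" of the camera in the world. Camera axes: x right, y down, z forward; pixel columns grow to the right and rows downward; lengths in m; the calibration is good to about 2 mm. A picture is of the moment at which its call begins. There is no depth.
- robot.hand_in(): hands the job in; it is judged then, once.
The state is a dict: "time_s": time; "joint_positions": joint angles; "qvel": joint speeds; "tau": joint torques, N m; "tcp_pos": TCP position; "tool_rot": TCP orientation; "wrist_force": force on the tool from outside, world axes, zero at the start; "moment": the same for the moment, N m; "gripper_width": opening from 0.0 (shut) to 1.0 (fully open); "grasp_force": force on a finger pad.
Only numpy, scipy, OpenCV 4.12 (cv2) and the standard library are available. Lean on these libraries where they do the work, as an engineer would, in place of code of your own. Each camera call takes 0.05 s, during which the arm holds its last target. There are 200 camera calls.

## Working session

There is one attempt and no reset: what is moved stays moved. The work goes in short steps, Python scripts to look and compute and a shell command to move; the robot and the scene stay as the last step left them, time stands still between calls to the robot, and variables do not carry over. Pictures are saved under pics/ and viewed, at most 14 in all, crops included, and the job is handed in when it is done.

```bash
ls; mkdir -p pics; cat > h.py <<'E'
import numpy as np, cv2
from scipy.spatial.transform import Rotation as R
from rig import robot
def save(cam,name):
    c=robot.camera(cam); cv2.imwrite(f'pics/{name}.png',c['img'][:,:,::-1]); np.savez(f'pics/{name}.npz',**c); return c
def load(name): return dict(np.load(f'pics/{name}.npz'))
def ray(c,u,v):
    d=np.array([(u-c['cx'])/c['fx'],(v-c['cy'])/c['fy'],1.]); return np.array(c['xyz']),R.from_quat(c['orientation']).apply(d)
def onz(c,u,v,z):
    o,d=ray(c,u,v); return (o+d*(z-o[2])/d[2])
def tri(*obs):
    A=np.zeros((3,3));b=np.zeros(3)
    for c,u,v in obs:
        o,d=ray(c,u,v); d=d/np.linalg.norm(d); P=np.eye(3)-np.outer(d,d); A+=P;b+=P@o
    x=np.linalg.solve(A,b); res=[np.linalg.norm((np.eye(3)-np.outer(d,d)/(d@d))@(x-o)) for o,d in [ray(*q) for q in obs]]
    return x,np.max(res)
def proj(c,p):
    q=R.from_quat(c['orientation']).inv().apply(np.asarray(p)-c['xyz']); return np.array([c['fx']*q[...,0]/q[...,2]+c['cx'],c['fy']*q[...,1]/q[...,2]+c['cy']]).T
def rows(p,yaw=None):
    """shift in tool axes (mm) and rotvec from now to tool-down pose at p; yaw= world angle of tool y"""
    s=robot.read_state(); r=R.from_quat(s['tool_rot']); t=r.inv().apply(np.asarray(p)-s['tcp_pos'])*1000
    print('shift mm',t.round(1),'tcp',np.round(s['tcp_pos'],4))
    if yaw is not None:
        for y in (yaw,yaw+np.pi):
            Y=np.array([np.cos(y),np.sin(y),0]);Z=np.array([0,0,-1.]);M=R.from_matrix(np.array([np.cross(Y,Z),Y,Z]).T)
            print('turn',(r.inv()*M).as_rotvec().round(3))
E
python3 - <<'E'
from h import *
for n in('scene','top','wrist'):
    c=save(n,n+'0'); print(n,c['fx'],c['xyz'],R.from_quat(c['orientation']).as_matrix().round(3).tolist())
s=robot.read_state(); print(s)
E
```

```text
pics
scene 409.9089716500236 [ 0.9764603  -0.55349969  0.7545164 ] [[0.823, 0.353, -0.445], [0.567, -0.532, 0.628], [-0.015, -0.769, -0.639]]
top 386.80045608186515 [0.271956   0.05163186 1.30426587] [[0.004, -0.973, 0.231], [-1.0, -0.003, 0.004], [-0.003, -0.231, -0.973]]
wrist 359.26479916611237 [ 0.32487517 -0.5664253   0.38252569] [[0.404, -0.884, -0.233], [-0.915, -0.391, -0.101], [-0.002, 0.254, -0.967]]
{'time_s': 0.15, 'joint_positions': array([ 1.05680121,  0.33371075,  0.03989116,  1.46608401, -0.01343376,
        1.34330205, -0.05847844]), 'qvel': array([-2.84757124e-04, -8.50426869e-04,  3.06202738e-05, -3.17788604e-03,
       -8.73173173e-05, -7.45689200e-04,  8.73402860e-05]), 'tau': array([ 2.36167740e-03, -6.56847024e+01,  1.33730616e+00, -4.04110122e+01,
       -5.94541035e-02,  4.18895599e-02,  1.23219052e-04]), 'tcp_pos': array([ 0.26179041, -0.59456318,  0.23888051]), 'tool_rot': array([ 9.78571696e-01,  2.05905445e-01, -1.52738110e-04, -5.99982688e-04]), 'wrist_force': array([ 0.32709353, -0.47354353,  0.44407148]), 'moment': array([ 0.02418316, -0.041776  , -0.025917  ]), 'grasp_force': 0.0, 'gripper_width': 1.004072180495132}
```

View pics/top0.png

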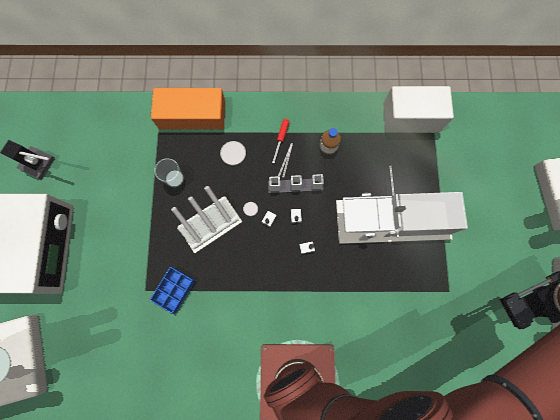

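View pics/scene0.png

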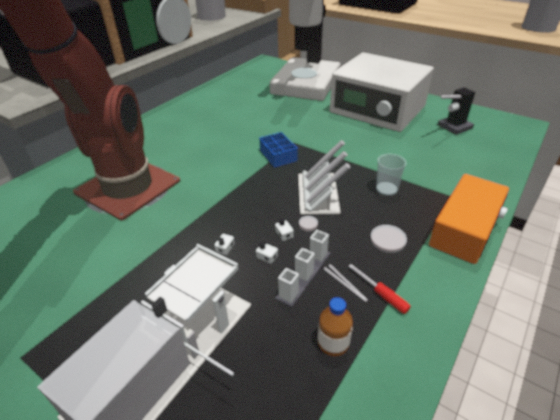

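The top view shows three clamps near (268,219), (296,215) and (307,247), and three rods around (207,220). The holder is at (296,184), the tray at (369,214) and the bin at (435,214). I'll zoom in next.

```bash
python3 - <<'E'
import cv2
a=cv2.imread('pics/top0.png')
x=cv2.resize(a[165:265,160:330],None,fx=4.7,fy=4.7,interpolation=cv2.INTER_CUBIC); 
cv2.imwrite('pics/topA.png',x)
b=cv2.resize(a[155:255,325:475],None,fx=5,fy=5,interpolation=cv2.INTER_CUBIC); cv2.imwrite('pics/topB.png',b)
E
```

```text
(no output)
```

View pics/topA.png

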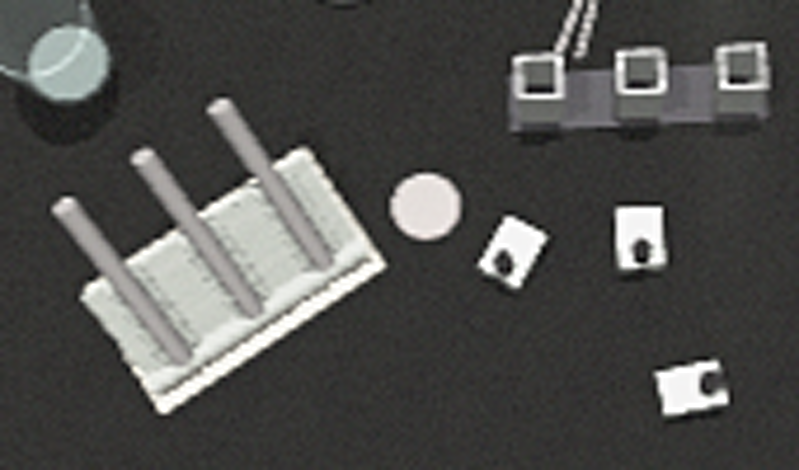

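View pics/topB.png

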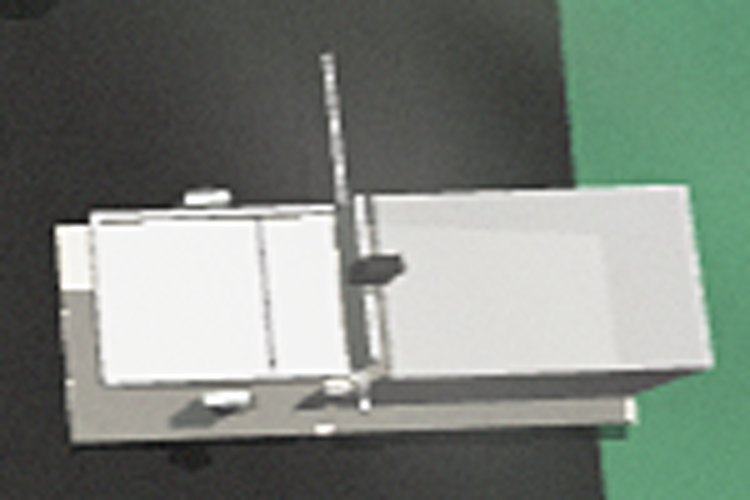

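```bash
python3 - <<'E'
from h import *
c=load('top0')
A=lambda x,y,z:onz(c,(x+.5)/4.7-.5+160,(y+.5)/4.7-.5+165,z).round(4)
B=lambda x,y,z:onz(c,(x+.5)/5-.5+325,(y+.5)/5-.5+155,z).round(4)
for n,p in dict(s1=(539,75,.07),s2=(641,72,.07),s3=(742,66,.07),cA=(514,248,.026),cB=(640,233,.026),cC=(690,387,.026),sA=(505,257,.042),sB=(642,243,.042),sC=(713,380,.042),
 t1=(66,206,.128),t2=(145,157,.128),t3=(220,106,.128),f1=(182,357,.01),f2=(255,312,.01),f3=(326,264,.01),dish=(426,207,.014)).items(): print(n,A(*p))
for n,p in dict(tab=(390,262,.161),l1=(261,220,.116),l2=(272,367,.116),roof1=(688,187,.128),roof2=(712,366,.128)).items(): print(n,B(*p))
E
python3 - <<'E'
import cv2
from h import *
a=cv2.imread('pics/scene0.png')
cv2.imwrite('pics/scA.png',cv2.resize(a[220:400,40:260],None,fx=3.3,fy=3.3,interpolation=cv2.INTER_CUBIC))
E
```

```text
s1 [0.6395 0.0757 0.07  ]
s2 [0.6419 0.0035 0.07  ]
s3 [ 0.6465 -0.068   0.07  ]
cA [0.5235 0.0935 0.026 ]
cB [0.5347 0.0032 0.026 ]
cC [ 0.4243 -0.0313  0.026 ]
sA [0.5138 0.0993 0.042 ]
sB [0.5242 0.0025 0.042 ]
sC [ 0.4273 -0.0463  0.042 ]
t1 [0.5308 0.3876 0.128 ]
t2 [0.5645 0.3371 0.128 ]
t3 [0.5999 0.2887 0.128 ]
f1 [0.4465 0.3308 0.01  ]
f2 [0.4791 0.2799 0.01  ]
f3 [0.5144 0.23   0.01  ]
dish [0.556  0.1582 0.014 ]
tab [ 0.5301 -0.315   0.161 ]
l1 [ 0.5673 -0.2498  0.116 ]
l2 [ 0.4732 -0.2516  0.116 ]
roof1 [ 0.5865 -0.516   0.128 ]
roof2 [ 0.4727 -0.5188  0.128 ]
```

View pics/scA.png

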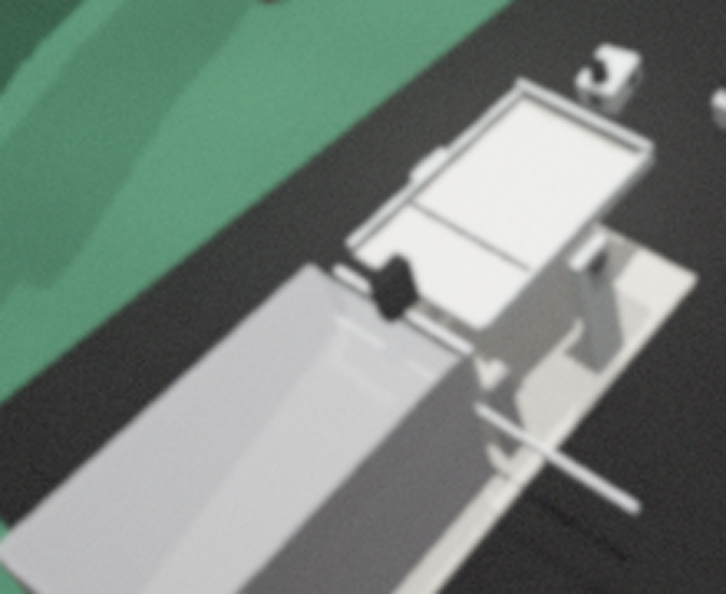

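```bash
python3 - <<'E'
from h import *
c=load('top0');s=load('scene0')
B=lambda x,y:(c,(x+.5)/5-.5+325,(y+.5)/5-.5+155)
S=lambda x,y:(s,(x+.5)/3.3-.5+40,(y+.5)/3.3-.5+220)
for n,a,b in [('l_far',(261,220),(531,270)),('l_near',(272,367),(410,203)),('tabtop',(385,258),(398,267)),('trayL far',(93,213),(650,150)),('trayL near',(103,383),(520,85)),('railend',(327,55),(635,508))]:
    x,r=tri(B(*a),S(*b)); print(n,x.round(4),round(r,4))
rows([.53,-.313,.25],0.0)
E
```

```text
l_far [ 0.5661 -0.2492  0.1198] 0.0005
l_near [ 0.4714 -0.2524  0.1195] 0.0021
tabtop [ 0.5326 -0.3102  0.164 ] 0.0012
trayL far [ 0.5684 -0.143   0.1257] 0.0011
trayL near [ 0.4606 -0.1458  0.1249] 0.0013
railend [ 0.6903 -0.3105  0.0762] 0.0006
shift mm [ 358.9 -149.6  -11. ] tcp [ 0.2618 -0.5946  0.2389]
turn [-1.000e-03 -1.000e-03 -1.156e+00]
turn [-1.000e-03  1.000e-03  1.986e+00]
```

```bash
python3 -m jog '[36,-15,-1,0,0,0,36,-15,-1,0,0,0,36,-15,-1,0,0,0,36,-15,-1,0,0,0,36,-15,-1,0,0,0]' 1 20 && python3 -m jog '[36,-15,-1,0,0,0,36,-15,-1,0,0,0,36,-15,-1,0,0,0,36,-15,-1,0,0,0,36,-15,-1,0,0,0]' && python3 -m jog '[0,0,0,0,0,-0.12,0,0,0,0,0,-0.12,0,0,0,0,0,-0.12,0,0,0,0,0,-0.12,0,0,0,0,0,-0.12]' && python3 -m jog '[0,0,0,0,0,-0.12,0,0,0,0,0,-0.12,0,0,0,0,0,-0.12,0,0,0,0,0,-0.12,0,0,0,0,0,-0.106]' && python3 -m jog '[0,0,0,0,0,0,0,0,0,0,0,0]'
python3 - <<'E'
from h import *
rows([.5326,-.3110,.25],0.03)
save('wrist','w1');save('top','t1'); print(robot.read_state()['joint_positions'].round(2))
E
```

```text
time_s: 0.57
tcp_pos: [0.3973, -0.4521, 0.2444]
tool_rot: [0.979, 0.206, -0.0, -0.0]
wrist_force: [-0.1, -1.0, -0.2]
gripper_width: 1.001
grasp_force: 0.0
time_s: 0.98
tcp_pos: [0.5319, -0.3109, 0.2495]
tool_rot: [0.979, 0.206, -0.0, -0.0]
wrist_force: [0.2, -0.3, 0.9]
gripper_width: 0.998
grasp_force: 0.0
time_s: 1.4
tcp_pos: [0.5309, -0.3123, 0.2492]
tool_rot: [0.873, 0.489, -0.0, -0.0]
wrist_force: [0.3, 0.2, -0.1]
gripper_width: 0.996
grasp_force: 0.0
time_s: 1.82
tcp_pos: [0.5308, -0.3125, 0.2492]
tool_rot: [0.694, 0.72, -0.0, -0.0]
wrist_force: [0.1, 0.6, -0.7]
gripper_width: 1.001
grasp_force: 0.0
time_s: 1.98
tcp_pos: [0.5308, -0.3125, 0.2493]
tool_rot: [0.698, 0.716, 0.0, -0.0]
wrist_force: [0.2, -0.2, 0.0]
gripper_width: 1.004
grasp_force: 0.0
shift mm [ 1.5  1.8 -0.7] tcp [ 0.5308 -0.3125  0.2493]
turn [-0.    -0.    -0.004]
turn [-1.000e-03  1.000e-03  3.138e+00]
[ 0.72  0.28 -0.32  1.52  0.09  1.35  0.42]
```

View pics/w1.png

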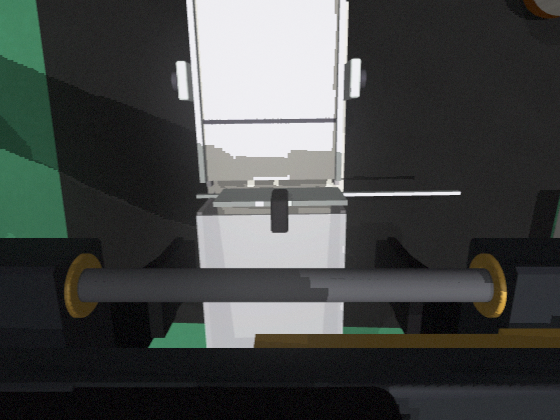

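Wrist view: tab at columns 272–288, rows 190–232, the tray cross line from (204,122) to (337,120), and the gate panel's top edge near row 190.

```bash
python3 - <<'E'
from h import *
c=load('w1');t=load('top0')
B=lambda x,y:(t,(x+.5)/5-.5+325,(y+.5)/5-.5+155)
print(c['xyz'])
for n,u,v,z in [('tab bottomrow',279.5,232,.161),('tab toprow base',279.5,190,.125),('l1',204,122,.116),('l2',337,120,.116),('rail',460,193,.09),('roofL',200,213,.128),('roofR',344,210,.128)]: print(n,onz(c,u,v,z).round(4))
print(tri((c,204,122),B(272,367)),tri((c,337,120),B(261,220)))
E
```

```text
[ 0.5286649 -0.2430018  0.3930965]
tab bottomrow [ 0.5271 -0.3226  0.161 ]
tab toprow base [ 0.5261 -0.3012  0.125 ]
l1 [ 0.468  -0.2525  0.116 ]
l2 [ 0.5678 -0.2483  0.116 ]
rail [ 0.6817 -0.3071  0.09  ]
roofL [ 0.4656 -0.3203  0.128 ]
roofR [ 0.5758 -0.3148  0.128 ]
(array([ 0.47087955, -0.25074846,  0.12514091]), np.float64(0.0016824090404789634)) (array([ 0.56664398, -0.24840881,  0.12071572]), np.float64(0.0005672361030625522))
```

```bash
python3 -m jog '[1,-4,20,0,0,-0.014,0,0,20,0,0,0,0,0,20,0,0,0,0,0,20,0,0,0,0,0,20,0,0,0]' -0.2 20 >/dev/null && python3 -m jog '[0,0,0,0,0,0,0,0,0,0,0,0]' | grep -v rot && python3 -m jog '[0,0,0,0,0,0,0,0,0,0,0,0,0,0,0,0,0,0,0,0,0,0,0,0,0,0,0,0,0,0]' -1 20
```

```text
time_s: 2.67
tcp_pos: [0.5266, -0.3113, 0.1492]
wrist_force: [-0.3, -0.1, -0.0]
gripper_width: 0.554
grasp_force: 0.0
time_s: 3.08
tcp_pos: [0.5271, -0.3117, 0.1502]
tool_rot: [0.691, 0.722, 0.0, 0.0]
wrist_force: [-0.0, -0.2, 0.5]
gripper_width: 0.171
grasp_force: 0.0
```

```bash
Z='[0,0,0,0,0,0,0,0,0,0,0,0,0,0,0,0,0,0]'; python3 -m jog '[0,0,0,0,0,0,0,0,0,0,0,0,0,0,0,0,0,0]' && python3 -m jog '[0,8,0,0,0,0,0,8,0,0,0,0,0,8,0,0,0,0,0,8,0,0,0,0,0,8,0,0,0,0]' && python3 -m jog '[0,8,0,0,0,0,0,8,0,0,0,0,0,8,0,0,0,0,0,8,0,0,0,0,0,4,0,0,0,0]' && python3 -m jog '[0,4,0,0,0,0,0,4,0,0,0,0,0,4,0,0,0,0,0,2,0,0,0,0,0,0,0,0,0,0]'
```

```text
time_s: 3.33
tcp_pos: [0.5271, -0.3117, 0.15]
tool_rot: [0.691, 0.722, 0.0, 0.0]
wrist_force: [-1.5, 0.0, 4.4]
gripper_width: 0.137
grasp_force: 20.0
time_s: 3.75
tcp_pos: [0.568, -0.3101, 0.15]
tool_rot: [0.691, 0.722, 0.0, 0.0]
wrist_force: [-1.6, -0.2, 7.1]
gripper_width: 0.136
grasp_force: 20.0
time_s: 4.17
tcp_pos: [0.6045, -0.3086, 0.15]
tool_rot: [0.691, 0.723, 0.0, 0.001]
wrist_force: [-1.4, -0.6, 6.5]
gripper_width: 0.136
grasp_force: 20.0
time_s: 4.58
tcp_pos: [0.6183, -0.3081, 0.15]
tool_rot: [0.691, 0.723, 0.0, 0.001]
wrist_force: [0.2, -1.3, 5.2]
gripper_width: 0.132
grasp_force: 20.0
```

```bash
for i in 1; do python3 -m jog '[0,1,0,0,0,0,0,1,0,0,0,0,0,0,0,0,0,0]' | grep -E 'pos|wrist'; done; python3 -m jog '[0,1,0,0,0,0,0,1,0,0,0,0,0,0,0,0,0,0]'| grep -E 'pos|wrist';  python3 -m jog '[0,1,0,0,0,0,0,1,0,0,0,0,0,0,0,0,0,0]'| grep -E 'pos|wrist'
```

```text
tcp_pos: [0.6196, -0.308, 0.15]
wrist_force: [-2.1, -0.1, 6.1]
tcp_pos: [0.6198, -0.308, 0.15]
wrist_force: [-10.8, 0.6, 11.6]
tcp_pos: [0.6199, -0.3081, 0.1499]
wrist_force: [-18.9, 3.2, 16.2]
```

```bash
python3 -m jog '[0,-5,0,0,0,0,0,0,0,0,0,0]' >/dev/null; python3 -m jog '[0,0,0,0,0,0,0,0,0,0,0,0,0,0,0,0,0,0,0,0,0,0,0,0]' -0.3| grep -E 'pos|wrist|wid|gra'; python3 -m jog '[0,0,-10,0,0,0,0,0,-30,0,0,0,0,0,-30,0,0,0,0,0,-30,0,0,0,0,0,-20,0,0,0]' 1 >/dev/null; python3 -m jog '[38,-24,0,0,0,0,38,-24,0,0,0,0,38,-24,0,0,0,0,38,-24,0,0,0,0,36,-24,0,0,0,0]' >/dev/null;python3 -m jog '[0,0,0,0,0,0,0,0,0,0,0,0]'
python3 - <<'E'
from h import *
save('wrist','w2');save('top','t2')
E
```

```text
tcp_pos: [0.618, -0.3073, 0.149]
wrist_force: [0.9, 0.5, 0.0]
gripper_width: 0.322
grasp_force: 0.0
time_s: 6.83
tcp_pos: [0.4976, -0.1352, 0.2711]
tool_rot: [0.69, 0.724, 0.0, 0.001]
wrist_force: [0.5, -0.2, 0.0]
gripper_width: 0.996
grasp_force: 0.0
```

View pics/w2.png

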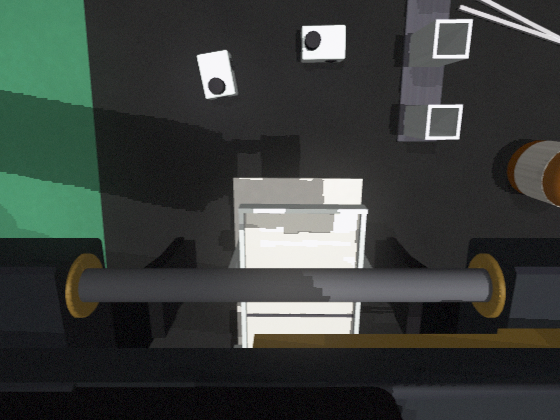

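Wrist view: two clamps, at (217,75) and (323,43), sleeve rims at (452,39) and (443,121), and the tray end at row 210. My back-off may have dragged the gate about 2 mm off its stop, so I'll go back and seat it again.

```bash
python3 -m jog '[-36,24,0,0,0,0,-38,24,0,0,0,0,-38,24,0,0,0,0,-38,24,0,0,0,0,-38,24,0,0,0,0]' -0.2 >/dev/null;python3 -m jog '[0,0,20,0,0,0,0,0,30,0,0,0,0,0,30,0,0,0,0,0,30,0,0,0,0,0,10,0,0,0]' >/dev/null; python3 -m jog '[0,0,0,0,0,0,0,0,0,0,0,0,0,0,0,0,0,0]' |grep -E 'pos|wrist|wid'; python3 -m jog '[0,0,0,0,0,0,0,0,0,0,0,0,0,0,0,0,0,0,0,0,0,0,0,0,0,0,0,0,0,0]' -1;python3 -m jog '[0,0,0,0,0,0,0,0,0,0,0,0,0,1,0,0,0,0,0,1,0,0,0,0,0,0,0,0,0,0]';python3 -m jog '[0,1,0,0,0,0,0,1,0,0,0,0,0,0,0,0,0,0]'
```

```text
tcp_pos: [0.619, -0.3085, 0.1518]
wrist_force: [0.7, 0.4, 0.8]
gripper_width: 0.401
time_s: 8.43
tcp_pos: [0.618, -0.3077, 0.1501]
tool_rot: [0.691, 0.722, 0.0, 0.0]
wrist_force: [0.0, 0.1, 2.1]
gripper_width: 0.136
grasp_force: 20.0
time_s: 8.85
tcp_pos: [0.6196, -0.3077, 0.1501]
tool_rot: [0.691, 0.722, -0.0, -0.0]
wrist_force: [-3.2, 2.1, 7.1]
gripper_width: 0.137
grasp_force: 20.0
time_s: 9.1
tcp_pos: [0.6198, -0.3076, 0.15]
tool_rot: [0.692, 0.722, -0.001, -0.002]
wrist_force: [-13.5, 2.6, 11.8]
gripper_width: 0.138
grasp_force: 20.0
```

```bash
python3 -m jog '[0,0,0,0,0,0,0,0,0,0,0,0,0,0,0,0,0,0,0,0,0,0,0,0]' -0.3| grep -E 'pos|wrist|wid|gra'; python3 -m jog '[0,0,-10,0,0,0,0,0,-30,0,0,0,0,0,-30,0,0,0,0,0,-30,0,0,0,0,0,-20,0,0,0]' 1 |grep pos
python3 - <<'E'
from h import *
c=load('w2');t=load('t2')
# segment white blobs of the clamps in wrist view
g=c['img'].min(2); m=(g>150).astype(np.uint8)
for n,(x0,y0,x1,y1) in dict(C=(180,35,250,110),B=(290,10,360,75)).items():
    pts=np.argwhere(m[y0:y1,x0:x1])[:,::-1]+[x0,y0]
    r=cv2.minAreaRect(pts.astype(np.float32)); box=cv2.boxPoints(r)
    W=np.array([onz(c,*q,.026)[:2] for q in box]); e1=W[1]-W[0];e2=W[2]-W[1]
    print(n,r,'ctr',W.mean(0).round(4),'edges mm',np.linalg.norm(e1)*1000,np.linalg.norm(e2)*1000,'ang',np.degrees(np.arctan2(e1[1],e1[0])),np.degrees(np.arctan2(e2[1],e2[0])))
print('screw C',onz(c,217,87,.042)[:2],'screw B',onz(c,313,40,.042)[:2])
for n,u,v in [('s2',452,39),('s3',444,122)]: print(n,onz(c,u,v,.07))
m2=(t['img'].min(2)>170).astype(np.uint8); k,l,st,ce=cv2.connectedComponentsWithStats(m2)
for i in range(1,k):
    if 40<st[i,4]<300 and 255<ce[i][0]<330 and 200<ce[i][1]<260: print('top',ce[i],st[i,4],onz(t,*ce[i],.026).round(4))
print(tri((c,452,39),(load('top0'),(641.5)/4.7-.5+160,(72.5)/4.7-.5+165)))
E
```

```text
tcp_pos: [0.622, -0.3073, 0.1492]
wrist_force: [0.4, -0.3, -0.1]
gripper_width: 0.317
grasp_force: 0.0
tcp_pos: [0.6226, -0.3075, 0.2738]
C ((215.71153259277344, 74.05769348144531), (45.49894714355469, 31.18246841430664), 78.69007110595703) ctr [ 0.4221 -0.0333] edges mm 31.546106214552395 43.40881463618124 ang 13.238463084162625 -77.33748396407046
B ((323.5, 42.0), (34.0, 43.0), 90.0) ctr [0.5297 0.0024] edges mm 42.501632896727045 31.404498442658817 ang 2.8132793848601994 -84.76443183538204
screw C [ 0.42629684 -0.0462975 ] screw B [0.51799565 0.00102006]
s2 [0.6389952  0.00287372 0.07      ]
s3 [ 0.6434974  -0.06857278  0.07      ]
top [295.45714286 214.11428571] 105 [0.5349 0.0043 0.026 ]
top [268.94174757 217.27184466] 103 [0.5238 0.0936 0.026 ]
top [305.78095238 247.21904762] 105 [ 0.4234 -0.0292  0.026 ]
(array([0.64287485, 0.00377551, 0.06331799]), np.float64(0.0010953567209201764))
```

```bash
python3 - <<'E'
from h import *
rows([.4225,-.0322,.12],.227)
E
```

```text
shift mm [ 284.1 -188.3  152.7] tcp [ 0.6226 -0.3075  0.2738]
turn [ 0.003  0.002 -0.183]
turn [ 0.003 -0.005  2.959]
```

```bash
python3 -m jog '[31.5,-21,0,0,0,0,31.5,-21,0,0,0,0,31.5,-21,0,0,0,0,31.5,-21,0,0,0,0,31.5,-21,0,0,0,0]' 1 25 >/dev/null;python3 -m jog '[31.5,-21,0,0,0,0,31.5,-21,0,0,0,0,31.5,-21,0,0,0,0,32,-20,0,0,0,0]' >/dev/null;python3 -m jog '[0,0,38,0.001,0.001,-0.09,0,0,38,0.001,0.001,-0.093,0,0,38,0,0,0,0,0,38,0,0,0,0,0,0,0,0,0]'>/dev/null;python3 -m jog '[0,0,0,0,0,0,0,0,0,0,0,0]'
python3 - <<'E'
from h import *
rows([.4225,-.0322,.024],.227); print(robot.read_state()['joint_positions'].round(2))
c=save('wrist','w3')
cv2.imwrite('pics/w3.png',c['img'][:,:,::-1])
E
```

```text
time_s: 11.18
tcp_pos: [0.4227, -0.0317, 0.1198]
tool_rot: [0.622, 0.783, 0.001, -0.001]
wrist_force: [0.3, 0.2, 0.4]
gripper_width: 0.999
grasp_force: 0.0
shift mm [-0.6 -0.3 95.8] tcp [ 0.4227 -0.0317  0.1198]
turn [ 0.    -0.002  0.   ]
turn [ 3.000e-03  0.000e+00 -3.141e+00]
[ 0.49  0.   -0.51  2.11  0.    1.03  0.2 ]
```

View pics/w3.png

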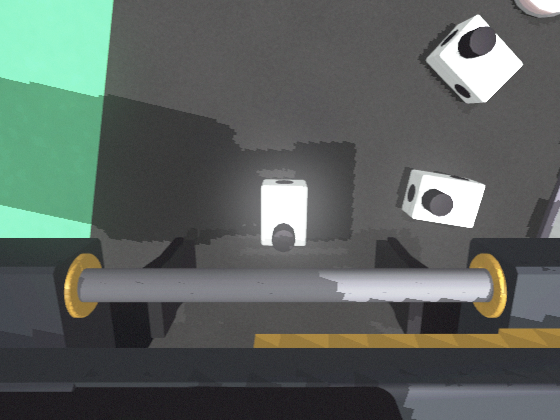

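The clamp at (284,215) is square to the jaws. Clamp B is at (445,198) and clamp A at (475,60).

```bash
python3 - <<'E'
from h import *
c=load('w3'); g=c['img'].min(2); m=(g>170).astype(np.uint8)
for n,(x0,y0,x1,y1) in dict(C=(250,178,320,248),B=(390,160,495,232),A=(415,10,530,110)).items():
    pts=np.argwhere(m[y0:y1,x0:x1])[:,::-1]+[x0,y0]
    r=cv2.minAreaRect(pts.astype(np.float32)); box=cv2.boxPoints(r)
    W=np.array([onz(c,*q,.026)[:2] for q in box]); e1=W[1]-W[0];e2=W[2]-W[1]
    print(n,'ctr',W.mean(0).round(4),'edges mm',np.linalg.norm(e1)*1000,np.linalg.norm(e2)*1000,'ang',np.degrees(np.arctan2(e1[1],e1[0])),np.degrees(np.arctan2(e2[1],e2[0])))
print(onz(c,284,245,.042),onz(c,437,201,.042),onz(c,482,40,.042))
E
python3 -m jog '[-0.5,0,24,0,0,0,0,0,24,0,0,0,0,0,24,0,0,0,0,0,20,0,0,0,0,0,4,0,0,0]' >/dev/null;python3 -m jog '[0,0,0,0,0,0,0,0,0,0,0,0,0,0,0,0,0,0]'; python3 -m jog '[0,0,0,0,0,0,0,0,0,0,0,0,0,0,0,0,0,0,0,0,0,0,0,0,0,0,0,0,0,0]' -1 25 >/dev/null; python3 -m jog '[0,0,0,0,0,0,0,0,0,0,0,0]'
```

```text
C ctr [ 0.4215 -0.0297] edges mm 30.862964930705694 47.12487742926635 ang 13.095181805617589 -76.01279649873835
B ctr [0.525 0.004] edges mm 33.59294655221051 52.492655281535846 ang 97.78299512401045 2.8918866419059457
A ctr [0.5144 0.0919] edges mm 38.656753531072745 46.81176170469918 ang 57.51756783747372 -26.878074994943784
[ 0.42544091 -0.04671306  0.042     ] [0.51347929 0.00432093 0.042     ] [0.50720765 0.09984722 0.042     ]
time_s: 11.9
tcp_pos: [0.4228, -0.0323, 0.0234]
tool_rot: [0.623, 0.783, 0.001, -0.0]
wrist_force: [-0.2, -0.5, 0.1]
gripper_width: 1.001
grasp_force: 0.0
time_s: 12.48
tcp_pos: [0.4212, -0.0321, 0.0216]
tool_rot: [0.622, 0.783, -0.0, -0.001]
wrist_force: [0.6, 0.7, 0.9]
gripper_width: 0.555
grasp_force: 0.0
```

```bash
python3 -m jog '[0,0,0,0,0,0,0,0,0,0,0,0,0,0,0,0,0,0,0,0,0,0,0,0]'; python3 -m jog '[0,0,-10,0,0,0,0,0,-30,0,0,0,0,0,-40,0,0,0,0,0,-40,0,0,0,0,0,-40,0,0,0]';
python3 - <<'E'
from h import *
rows([.518,-.2505,.20],.04)
E
```

```text
time_s: 12.82
tcp_pos: [0.4212, -0.0321, 0.0215]
tool_rot: [0.622, 0.783, -0.0, -0.001]
wrist_force: [0.4, 0.1, -0.5]
gripper_width: 0.365
grasp_force: 25.0
time_s: 13.23
tcp_pos: [0.4207, -0.0319, 0.1839]
tool_rot: [0.622, 0.783, 0.0, -0.002]
wrist_force: [1.8, -0.3, -2.2]
gripper_width: 0.368
grasp_force: 25.0
shift mm [-234.8   45.4  -16.9] tcp [ 0.4207 -0.0319  0.1839]
turn [-0.002 -0.003  0.188]
turn [ 0.004 -0.004 -2.954]
```

```bash
python3 -m jog '[-39,7.5,-2,0,0,0,-39,7.5,-2,0,0,0,-39,7.5,-2,0,0,0,-39,7.5,-2,0,0,0,-39,7.5,-2,0,0,0]' >/dev/null;python3 -m jog '[-39,7.5,-2,0,0,0,0,0,0,0,0,0.094,0,0,0,-0.002,-0.003,0.094,0,0,0,0,0,0]' >/dev/null;python3 -m jog '[0,0,0,0,0,0,0,0,0,0,0,0]'
python3 - <<'E'
from h import *
rows([.518,-.2505,.139],.04); save('top','t3')
E
```

```text
time_s: 14.15
tcp_pos: [0.518, -0.2498, 0.1933]
tool_rot: [0.692, 0.722, -0.0, 0.0]
wrist_force: [0.1, -0.1, -2.6]
gripper_width: 0.366
grasp_force: 25.0
shift mm [-0.7  0.  54.3] tcp [ 0.518  -0.2498  0.1933]
turn [-0.     0.001  0.003]
turn [-1.000e-03 -0.000e+00 -3.139e+00]
```

```bash
python3 -m jog '[-1,0,20,0,0,0,0,0,20,0,0,0,0,0,9,0,0,0,0,0,2,0,0,0,0,0,0,0,0,0]';python3 -m jog '[0,0,2,0,0,0,0,0,1,0,0,0,0,0,0,0,0,0]'
```

```text
time_s: 14.62
tcp_pos: [0.5179, -0.2511, 0.1418]
tool_rot: [0.693, 0.721, -0.001, -0.0]
wrist_force: [-0.3, -0.4, -1.6]
gripper_width: 0.37
grasp_force: 25.0
time_s: 14.87
tcp_pos: [0.5185, -0.2515, 0.1397]
tool_rot: [0.693, 0.721, -0.0, 0.001]
wrist_force: [0.0, -0.2, -2.1]
gripper_width: 0.365
grasp_force: 25.0
```

Still hanging free, with roughly 2 mm to go. I'll lower 1 mm and release to a 52 mm opening.

```bash
python3 -m jog '[0,0,1.2,0,0,0,0,0,0,0,0,0]' | grep -E 'pos|force';python3 -m jog '[0,0,0,0,0,0,0,0,0,0,0,0,0,0,0,0,0,0,0,0,0,0,0,0,0,0,0,0,0,0]' 0.2 | grep -E 'pos|force|wid'; python3 -m jog '[0,0,0,0,0,0,0,0,0,0,0,0,0,0,0,0,0,0,0,0,0,0,0,0,0,0,0,0,0,0]' >/dev/null; python3 -m jog '[0,0,0,0,0,0,0,0,0,0,0,0,0,0,0,0,0,0,0,0,0,0,0,0,0,0,0,0,0,0]' |grep -E 'pos|force'
python3 - <<'E'
from h import *
a=save('wrist','w4')['img'];b=save('scene','s4')['img']
x=np.hstack([cv2.resize(a[100:340,150:420],(400,355)),cv2.resize(b[215:400,30:240],(400,355))]); cv2.imwrite('pics/c4.png',x[:,:,::-1])
E
```

```text
tcp_pos: [0.5182, -0.2514, 0.138]
wrist_force: [-0.5, 0.3, -2.4]
grasp_force: 25.0
tcp_pos: [0.5183, -0.2514, 0.138]
wrist_force: [0.3, -0.0, -0.5]
gripper_width: 0.583
grasp_force: 0.0
tcp_pos: [0.5182, -0.2514, 0.1378]
wrist_force: [0.6, -0.2, -0.3]
grasp_force: 0.0
```

View pics/c4.png

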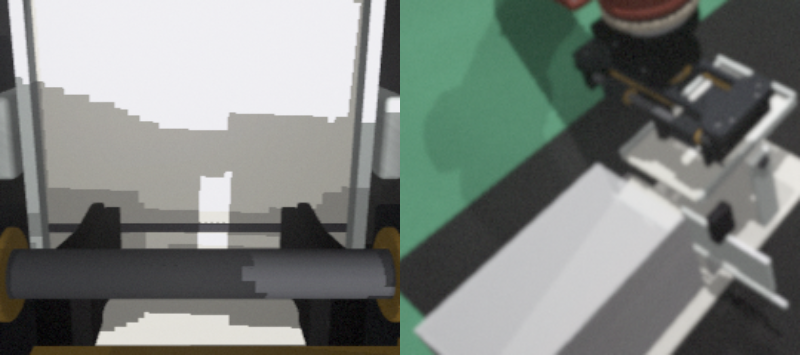

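The tray is empty and level, so the clamp went through the mouth. Next is clamp B.

```bash
python3 -m jog '[0,0,-10,0,0,0,0,0,-30,0,0,0,0,0,-40,0,0,0,38,0,0,0,0,0,39,0,0,0,0,0]' 0.3 >/dev/null;python3 -m jog '[39,0,0,0,0,0.12,39,-4,0,0,0,0.12,38,-8,0,0,0,0.12,36,-12,0,0,0,0.12,33,-15,0,0,0,0.12]'>/dev/null;python3 -m jog '[0,0,0,0,0,0.12,0,0,0,0,0,0.12,0,0,0,0,0,0.12,0,0,0,0,0,0.12,0,0,0,0,0,0.12]'>/dev/null; python3 -m jog '[0,0,0,0,0,0.12,0,0,0,0,0,0.12,0,0,0,0,0,0.12,0,0,0,0,0,0,0,0,0,0,0,0]'
python3 - <<'E'
from h import *
rows([.529,.003,.12],-1.53);print(robot.read_state()['joint_positions'].round(2))
E
```

```text
time_s: 18.05
tcp_pos: [0.5122, 0.0094, 0.2181]
tool_rot: [0.999, 0.039, 0.0, 0.001]
wrist_force: [-0.5, -0.7, 0.3]
gripper_width: 0.651
grasp_force: 0.0
shift mm [16.2  7.6 98.2] tcp [0.5122 0.0094 0.2181]
turn [ 0.001 -0.001  0.037]
turn [ 1.000e-03  2.000e-03 -3.105e+00]
[ 0.3   0.09 -0.43  1.81  0.04  1.25 -1.63]
```

```bash
cat >> h.py <<'E'
def clamps(c,thr=150):
    g=c['img'].min(2); m=(g>thr).astype(np.uint8); k,l,st,ce=cv2.connectedComponentsWithStats(m)
    for i in range(1,k):
        if st[i,4]<300: continue
        pts=np.argwhere(l==i)[:,::-1].astype(np.float32); r=cv2.minAreaRect(pts); W=np.array([onz(c,*q,.026)[:2] for q in cv2.boxPoints(r)])
        e1=W[1]-W[0];e2=W[2]-W[1]; L=sorted([(np.linalg.norm(e)*1e3,np.degrees(np.arctan2(e[1],e[0]))) for e in(e1,e2)],key=lambda q:q[0])
        if 22<L[0][0]<60 and L[1][0]<80: print('px',np.round(r[0]),'ctr',W.mean(0).round(4),'short %.1f mm @%.1f deg, long %.1f @%.1f'%(*L[0],*L[1]))
E
python3 -m jog '[8,7,30,0,0,0.018,8,0,0,0,0,0.018,0,0,0,0,0,0,0,0,0,0,0,0]' >/dev/null
python3 - <<'E'
from h import *
c=save('wrist','w5'); clamps(c,150); clamps(c,200)
rows([.529,.003,.12],-1.53)
E
```

```text
px [399.  46.] ctr [ 0.651  -0.0809] short 37.4 mm @-172.0 deg, long 38.8 @-87.6
px [187.  49.] ctr [0.6416 0.0865] short 37.6 mm @-178.8 deg, long 38.9 @-86.1
px [293.  48.] ctr [0.6461 0.0025] short 37.3 mm @-87.6 deg, long 37.3 @-176.3
px [113. 154.] ctr [0.5564 0.1512] short 45.1 mm @-135.4 deg, long 45.8 @-46.7
px [286. 190.] ctr [0.5309 0.0032] short 30.8 mm @-87.6 deg, long 42.7 @-176.9
px [182. 198.] ctr [0.5199 0.0936] short 31.5 mm @-117.9 deg, long 43.2 @-29.8
px [543. 216.] ctr [ 0.5156 -0.226 ] short 27.6 mm @-87.6 deg, long 76.4 @-166.7
px [400.  46.] ctr [ 0.651  -0.0813] short 37.4 mm @-172.0 deg, long 38.0 @-87.6
px [292.  47.] ctr [0.6465 0.0029] short 36.5 mm @-87.6 deg, long 36.6 @-176.4
px [187.  49.] ctr [0.6419 0.0863] short 37.0 mm @-178.6 deg, long 37.9 @-85.9
px [113. 154.] ctr [0.5564 0.1512] short 44.0 mm @-135.4 deg, long 44.5 @-46.7
px [286. 190.] ctr [0.5314 0.0028] short 30.0 mm @-87.6 deg, long 40.0 @-176.9
px [183. 198.] ctr [0.52   0.0935] short 30.7 mm @-117.5 deg, long 42.3 @-29.3
px [544. 217.] ctr [ 0.5151 -0.2266] short 26.7 mm @-87.6 deg, long 75.5 @-166.7
shift mm [ 0.1  0.8 68.5] tcp [0.5289 0.0038 0.1885]
turn [ 0.001 -0.    -0.001]
turn [-1.000e-03 -1.000e-03  3.141e+00]
```

View pics/w5.png

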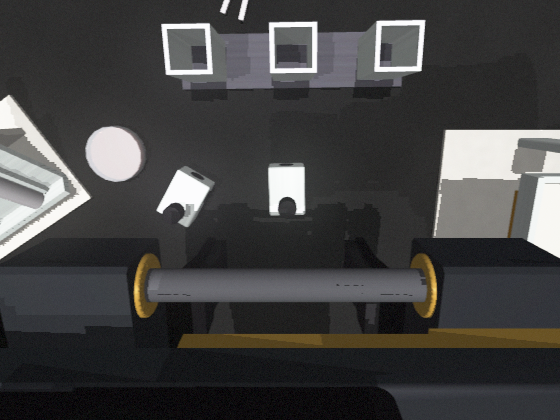

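The picture shows clamp B at (286,190), clamp A at (183,198), and sleeve rims at (187,49), (293,48) and (400,46). I'll grasp B now.

```bash
python3 - <<'E'
from h import *
c=load('w5')
for u,v in [(187,49),(293,47.5),(399.5,46)]: print(onz(c,u,v,.07).round(4))
t=load('top0')
for (u,v),(x,y) in zip([(187,49),(293,47.5),(399.5,46)],[(539,75),(641,72),(742,66)]): print(tri((c,u,v),(t,(x+.5)/4.7-.5+160,(y+.5)/4.7-.5+165)))
E
python3 -m jog '[1.5,1,36,0,0,0,0,0,36,0,0,0,0,0,36,0,0,0,0,0,36,0,0,0,0,0,16,0,0,0]' >/dev/null;python3 -m jog '[0,0,6,0,0,0,0,0,0,0,0,0,0,0,0,0,0,0]'; python3 -m jog '[0,0,0,0,0,0,0,0,0,0,0,0,0,0,0,0,0,0,0,0,0,0,0,0,0,0,0,0,0,0]' -1 25 >/dev/null; python3 -m jog '[0,0,0,0,0,0,0,0,0,0,0,0,0,0,0,0,0,0]'; python3 -m jog '[0,0,-10,0,0,0,0,0,-40,0,0,0,0,0,-40,0,0,0,0,0,-40,0,0,0,0,0,-40,0,0,0]'
```

```text
[0.6355 0.0748 0.07  ]
[0.6394 0.0032 0.07  ]
[ 0.6433 -0.0686  0.07  ]
(array([0.63638747, 0.07461451, 0.07483296]), np.float64(0.0018632651228140513))
(array([0.63680669, 0.00380796, 0.08675803]), np.float64(0.0003940504490835451))
(array([ 0.64247451, -0.06636651,  0.08016562]), np.float64(0.0010977397962061214))
time_s: 19.1
tcp_pos: [0.5312, 0.0025, 0.0231]
tool_rot: [1.0, 0.019, 0.001, 0.0]
wrist_force: [0.0, 0.4, 0.3]
gripper_width: 0.652
grasp_force: 0.0
time_s: 19.77
tcp_pos: [0.5304, 0.0022, 0.0221]
tool_rot: [1.0, 0.019, 0.0, 0.001]
wrist_force: [-2.3, -0.6, 6.2]
gripper_width: 0.365
grasp_force: 24.8
time_s: 20.18
tcp_pos: [0.5293, 0.0026, 0.1937]
tool_rot: [1.0, 0.019, -0.0, 0.0]
wrist_force: [2.3, 0.4, -2.7]
gripper_width: 0.363
grasp_force: 24.8
```

```bash
python3 -m jog '[0,0,0,0,0,-0.12,0,0,0,0,0,-0.12,0,0,0,0,0,-0.12,0,0,0,0,0,-0.12,0,0,0,0,0,-0.12]' >/dev/null; python3 -m jog '[0,0,0,0,0,-0.12,0,0,0,0,0,-0.12,0,0,0,0,0,-0.12,0,0,0,0,0,-0.12,0,0,0,0,0,-0.12]' >/dev/null; python3 -m jog '[0,0,0,0,0,-0.12,0,0,0,0,0,-0.12,0,0,0,0,0,-0.12,-30,0,0,0,0,-0.01,-36,0,0,0,0,0]' >/dev/null; python3 -m jog '[-36,0,0,0,0,0,-36,0,0,0,0,0,-36,0,0,0,0,0,-36,0,0,0,0,0,-36,0,0,0,0,0]' >/dev/null;python3 -m jog '[0,0,0,0,0,0,0,0,0,0,0,0]'
python3 - <<'E'
from h import *
rows([.518,-.2505,.1385],.04)
E
```

```text
time_s: 22.02
tcp_pos: [0.5378, -0.246, 0.1915]
tool_rot: [0.696, 0.718, -0.001, -0.0]
wrist_force: [0.5, 1.4, -1.5]
gripper_width: 0.367
grasp_force: 24.8
shift mm [ -3.8 -19.9  53. ] tcp [ 0.5378 -0.246   0.1915]
turn [-0.001  0.001 -0.008]
turn [1.000e-03 2.000e-03 3.134e+00]
```

```bash
python3 -m jog '[-5,-20,0,0,0,-0.008,0,0,20,0,0,0,0,0,20,0,0,0,0,0,10,0,0,0,0,0,3,0,0,0]' >/dev/null;python3 -m jog '[0,0,0,0,0,0,0,0,0,0,0,0]' | grep -E 'pos|wrist'
```

```text
tcp_pos: [0.5196, -0.2487, 0.1395]
wrist_force: [1.3, 0.5, -2.0]
```

```bash
python3 -m jog '[-2,-1,0.8,0,0,0,0,0,0,0,0,0]' | grep -E 'pos|wrist';python3 -m jog '[0,0,0,0,0,0,0,0,0,0,0,0,0,0,0,0,0,0,0,0,0,0,0,0,0,0,0,0,0,0]' 0.2 | grep -E 'pos|force|wid'; python3 -m jog '[0,0,0,0,0,0,0,0,0,0,0,0,0,0,0,0,0,0,0,0,0,0,0,0,0,0,0,0,0,0]' >/dev/null; python3 -m jog '[0,0,0,0,0,0,0,0,0,0,0,0,0,0,0,0,0,0,0,0,0,0,0,0,0,0,0,0,0,0]' |grep -E 'pos|force'
python3 - <<'E'
from h import *
a=save('wrist','w6')['img'];w=load('w4')['img']; d=cv2.absdiff(a,w)[100:260,170:400]; print(d.mean(),(d.max(2)>60).mean())
E
python3 -m jog '[0,0,-10,0,0,0,0,0,-30,0,0,0,0,0,-40,0,0,0,38,0,0,0,0,0,39,0,0,0,0,0]' 0.3|grep pos
python3 - <<'E'
from h import *
rows([.520,.0935,.19],np.radians(-118)); clamps(save('top','t6'),170); save('scene','s6')
E
```

```text
tcp_pos: [0.5184, -0.2517, 0.1386]
wrist_force: [0.4, 0.0, -1.7]
tcp_pos: [0.5183, -0.2513, 0.1381]
wrist_force: [-0.1, 0.6, 0.8]
gripper_width: 0.583
grasp_force: 0.0
tcp_pos: [0.5181, -0.2513, 0.138]
wrist_force: [-1.3, -0.2, -0.8]
grasp_force: 0.0
2.4750815217391304 0.005326086956521739
tcp_pos: [0.5158, -0.1759, 0.2212]
shift mm [269.1  14.8  30.3] tcp [ 0.5158 -0.1759  0.2212]
turn [ 0.006 -0.003  2.099]
turn [ 0.003  0.005 -1.042]
```

```bash
python3 -m jog '[38.5,2,0,0,0,0,38.5,2,0,0,0,0,38.5,2,0,0,0,0,38.5,2,0,0,0,0,38.5,2,0,0,0,0]' 0.0 >/dev/null; python3 -m jog '[38.5,2,0,0,0,0,38.5,2,0,0,0,0,0,0,0,0,0,-0.12,0,0,0,0,0,-0.12,0,0,0,0,0,-0.12]' >/dev/null; python3 -m jog '[0,0,0,0,0,-0.12,0,0,0,0,0,-0.12,0,0,0,0,0,-0.12,0,0,0,0,0,-0.12,0,0,0,0,0,-0.12]' >/dev/null;python3 -m jog '[0,0,0,0,0,-0.08,0,0,0,0,0,0,0,0,0,0,0,0]'
python3 - <<'E'
from h import *
clamps(save('wrist','w7'));rows([.520,.0935,.12],np.radians(62));print(robot.read_state()['joint_positions'].round(2))
E
```

```text
time_s: 26.08
tcp_pos: [0.5167, 0.0956, 0.2181]
tool_rot: [0.242, 0.97, -0.0, 0.0]
wrist_force: [0.3, 0.2, 0.7]
gripper_width: 0.505
grasp_force: 0.0
px [358. 187.] ctr [0.5504 0.157 ] short 45.8 mm @89.3 deg, long 46.1 @1.4
px [285. 188.] ctr [0.5186 0.0953] short 31.0 mm @62.1 deg, long 42.9 @151.4
shift mm [-3.9 -0.2 98. ] tcp [0.5166 0.0956 0.218 ]
turn [-0.001  0.001 -0.   ]
turn [1.000e-03 1.000e-03 3.141e+00]
[ 0.41  0.16 -0.74  1.77  0.11  1.26  0.72]
```

```bash
python3 -m jog '[-2.5,0,38,0,0,0,0,0,38,0,0,0,0,0,38,0,0,0,0,0,38,0,0,0,0,0,30,0,0,0]' >/dev/null;python3 -m jog '[0,0,10,0,0,0,0,0,3.5,0,0,0,0,0,0,0,0,0,0,0,0,0,0,0]'; python3 -m jog '[0,0,0,0,0,0,0,0,0,0,0,0,0,0,0,0,0,0,0,0,0,0,0,0,0,0,0,0,0,0]' -1 25 >/dev/null; python3 -m jog '[0,0,0,0,0,0,0,0,0,0,0,0]'; python3 -m jog '[0,0,-10,0,0,0,0,0,-40,0,0,0,0,0,-40,0,0,0,0,0,-40,0,0,0,0,0,-40,0,0,0]'
```

```text
time_s: 26.88
tcp_pos: [0.5201, 0.0946, 0.0239]
tool_rot: [0.241, 0.971, -0.0, 0.001]
wrist_force: [0.2, 0.4, 0.1]
gripper_width: 0.501
grasp_force: 0.0
time_s: 27.47
tcp_pos: [0.5197, 0.0942, 0.0234]
tool_rot: [0.241, 0.971, -0.0, 0.001]
wrist_force: [-1.9, -0.6, 7.2]
gripper_width: 0.368
grasp_force: 25.0
time_s: 27.88
tcp_pos: [0.518, 0.0947, 0.1945]
tool_rot: [0.24, 0.971, -0.0, -0.0]
wrist_force: [1.8, -0.3, -2.0]
gripper_width: 0.366
grasp_force: 25.0
```

```bash
python3 -m jog '[0,0,0,0,0,0.12,0,0,0,0,0,0.12,0,0,0,0,0,0.12,0,0,0,0,0,0.12,0,0,0,0,0,0.12]' >/dev/null; python3 -m jog '[0,0,0,0,0,0.12,0,0,0,0,0,0.12,0,0,0,0,0,0.12,0,0,0,0,0,0.08,-30,-1.5,0,0,0,0]' >/dev/null; python3 -m jog '[-38,-1.5,0,0,0,0,-38,-1.5,0,0,0,0,-38,-1.5,0,0,0,0,-38,-1.5,0,0,0,0,-38,-1.5,0,0,0,0]' >/dev/null; python3 -m jog '[-38,-1.5,0,0,0,0,-38,-1.5,0,0,0,0,-35,-1.5,0,0,0,0,0,0,0,0,0,0,0,0,0,0,0,0]'
python3 - <<'E'
from h import *
rows([.518,-.2508,.1405],.04)
E
```

```text
time_s: 29.55
tcp_pos: [0.5192, -0.2391, 0.1925]
tool_rot: [0.693, 0.721, -0.0, 0.0]
wrist_force: [1.0, 1.2, -1.9]
gripper_width: 0.365
grasp_force: 25.0
shift mm [-11.6  -1.6  52. ] tcp [ 0.5192 -0.2391  0.1925]
turn [-0.001  0.001  0.001]
turn [-1.000e-03 -1.000e-03 -3.141e+00]
```

```bash
python3 -m jog '[-12,-1.5,0,0,0,0,0,0,20,0,0,0,0,0,20,0,0,0,0,0,10,0,0,0,0,0,2,0,0,0]' >/dev/null;python3 -m jog '[0,0,0,0,0,0,0,0,0.5,0,0,0,0,0,0,0,0,0]' | grep -E 'pos|wrist';python3 -m jog '[0,0,0,0,0,0,0,0,0,0,0,0,0,0,0,0,0,0,0,0,0,0,0,0,0,0,0,0,0,0]' 0.2 | grep -E 'pos|force|wid'; python3 -m jog '[0,0,0,0,0,0,0,0,0,0,0,0,0,0,0,0,0,0,0,0,0,0,0,0,0,0,0,0,0,0]' >/dev/null; python3 -m jog '[0,0,0,0,0,0,0,0,0,0,0,0,0,0,0,0,0,0,0,0,0,0,0,0,0,0,0,0,0,0]' |grep -E 'pos|force'
python3 - <<'E'
from h import *
a=save('wrist','w8')['img'];w=load('w4')['img']; d=cv2.absdiff(a,w)[100:260,170:400]; print(d.mean(),(d.max(2)>60).mean())
E
python3 -m jog '[0,0,-10,0,0,0,0,0,-30,0,0,0,0,0,-40,0,0,0,0,0,-40,0,0,0]' -0.2|grep pos
python3 - <<'E'
from h import *
save('wrist','w9')
b=save('scene','s9')
a=load('w9')['img']
x=np.hstack([cv2.resize(a[0:300,130:430],(400,400)),cv2.resize(b['img'][200:410,20:230],(400,400))]); cv2.imwrite('pics/c9.png',x[:,:,::-1])
rows([.6198,-.3079,.27],.04)
E
```

```text
tcp_pos: [0.5198, -0.2489, 0.141]
wrist_force: [0.7, -0.4, -2.2]
tcp_pos: [0.5193, -0.2491, 0.1402]
wrist_force: [0.9, -0.9, 0.2]
gripper_width: 0.579
grasp_force: 0.0
tcp_pos: [0.5192, -0.249, 0.14]
wrist_force: [0.9, -0.4, 0.7]
grasp_force: 0.0
7.4269384057971015 0.05355978260869565
tcp_pos: [0.5185, -0.2485, 0.2616]
shift mm [-62.6  95.1  -0.6] tcp [ 0.522  -0.2496  0.2681]
turn [0.01  0.006 0.005]
turn [-0.01   0.015 -3.137]
```

View pics/c9.png

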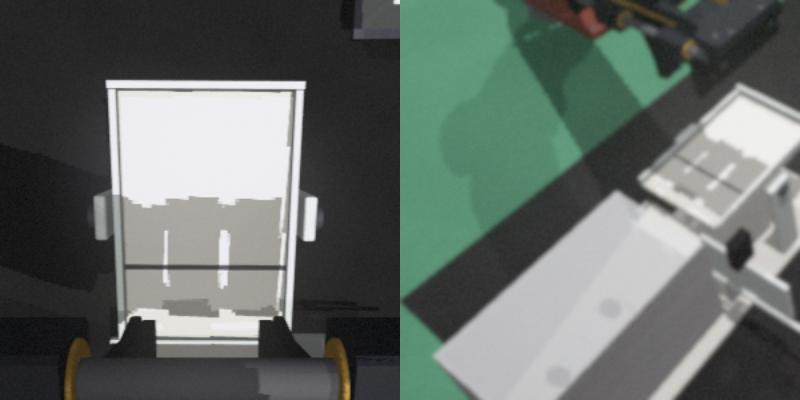

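Tray empty and level; two thumbscrew discs show through the roof at crop pixels (610,307) and (558,376). I'll look for the third by differencing against the first scene image before shutting the gate.

```bash
python3 -m jog '[-31,47,0,0.01,0.006,0.005,-31,47,0,0,0,0,0,0,0,0,0,0,0,0,0,0,0,0]' -0.2 |grep pos
python3 - <<'E'
from h import *
save('top','t9')
def diff(an,bn,box):
    a=cv2.GaussianBlur(load(an)['img'],(3,3),0).astype(int).mean(2);b=cv2.GaussianBlur(load(bn)['img'],(3,3),0).astype(int).mean(2)
    x0,y0,x1,y1=box; m=((a-b)[y0:y1,x0:x1]>8).astype(np.uint8); k,l,st,ce=cv2.connectedComponentsWithStats(m)
    for i in range(1,k):
        if st[i,4]>12: print(bn,ce[i]+[x0,y0],st[i])
diff('scene0','s6',(30,290,190,420)); diff('scene0','s9',(30,290,190,420)); diff('top0','t9',(400,195,465,232))
for n,box in(('s9',(20,290,220,420)),):
    x=load(n)['img'][290:420,40:200]; cv2.imwrite('pics/bin.png',np.vstack([cv2.resize(x,(560,300),interpolation=cv2.INTER_CUBIC),cv2.resize(load('t9')['img'][190:240,395:475],(560,300),interpolation=cv2.INTER_CUBIC)])[:,:,::-1])
E
```

```text
tcp_pos: [0.5914, -0.2924, 0.2577]
s6 [ 83.81632653 296.63945578] [ 38   0  37  20 441]
s6 [173.79236277 302.56921241] [114   0  46  37 838]
s6 [145.17894737 303.13684211] [109   8  14  10  95]
s6 [186.15 333.95] [152  40   8  10  60]
s6 [187.35294118 345.23529412] [155  53   5   6  17]
s6 [177.59130435 390.17391304] [137  86  23  27 115]
s6 [103.00884956 397.12389381] [ 67 102  13  11 113]
s6 [ 84.35714286 418.03571429] [ 50 126  10   4  28]
s9 [ 76.43167305 301.71264368] [ 28   0  46  32 783]
s9 [161.33994334 298.84796978] [  90    0   70   30 1059]
s9 [173.12       319.18666667] [135  24  17  12  75]
s9 [186.2        334.08333333] [153  40   7  10  60]
s9 [187.6 345.2] [156  53   4   6  15]
s9 [129.9893617 361.4787234] [94 67 12 10 94]
s9 [170.4301676 398.8603352] [122  86  37  44 179]
s9 [102.86607143 397.125     ] [ 67 102  13  11 112]
s9 [ 84.37037037 418.11111111] [ 50 127  10   3  27]
t9 [437.40171858 211.3141783 ] [   0    0   65   37 1862]
t9 [400.15384615 220.69230769] [ 0 20  2 11 13]
```

View pics/bin.png

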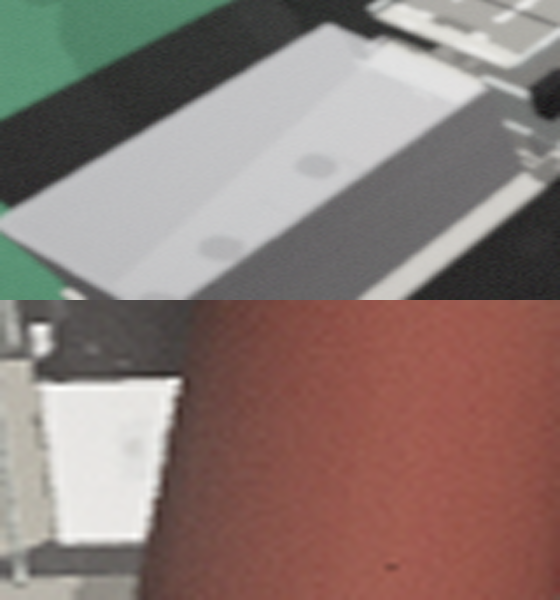

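All three screws are in the bin, at (130,361), (103,397) and (84,418) in the scene view. Next I'll shut the gate.

```bash
python3 -m jog '[0,0,0,0,0,0,0,0,0,0,0,0,0,0,0,0,0,0]' -0.2|grep pos
python3 - <<'E'
from h import *
rows([.6205,-.3079,.27],.04); print(onz(load('s9'),130,361,.1), robot.read_state()['joint_positions'].round(2))
E
```

```text
tcp_pos: [0.5902, -0.2913, 0.2609]
shift mm [-17.7  29.5  -9.4] tcp [ 0.5902 -0.2913  0.2609]
turn [-0.009 -0.004  0.   ]
turn [ 0.006 -0.014 -3.141]
[ 0.53891218 -0.40105238  0.1       ] [ 0.67  0.38 -0.37  1.38  0.14  1.42  0.34]
```

```bash
python3 -m jog '[-9,15,-4,-0.005,-0.002,0,-9,15,-4,-0.004,-0.002,0,0,0,0,0,0,0,0,0,0,0,0,0,0,0,0,0,0,0]'
python3 - <<'E'
from h import *
rows([.6205,-.3079,.15],.04)
E
```

```text
time_s: 33.0
tcp_pos: [0.6209, -0.3081, 0.2676]
tool_rot: [0.693, 0.721, -0.0, -0.001]
wrist_force: [0.2, -0.1, 0.1]
gripper_width: 0.404
grasp_force: 0.0
shift mm [ 1.000e-01 -2.000e-01  1.176e+02] tcp [ 0.6209 -0.3081  0.2676]
turn [-0.001 -0.001  0.   ]
turn [ 1.000e-03 -2.000e-03 -3.141e+00]
```

```bash
python3 -m jog '[0,0,30,0,0,0,0,0,30,0,0,0,0,0,30,0,0,0,0,0,20,0,0,0,0,0,7.5,0,0,0]' >/dev/null; python3 -m jog '[0,0,0,0,0,0,0,0,0,0,0,0]'|grep -E 'pos|wri'; python3 -m jog '[0,0,0,0,0,0,0,0,0,0,0,0,0,0,0,0,0,0,0,0,0,0,0,0,0,0,0,0,0,0]' -1 20 >/dev/null; python3 -m jog '[0,0,0,0,0,0,0,0,0,0,0,0,0,0,0,0,0,0]' ; python3 -m jog '[0,-8,0,0,0,0,0,-8,0,0,0,0,0,-8,0,0,0,0,0,-8,0,0,0,0,0,-8,0,0,0,0]' |grep -E 'pos|wri'; python3 -m jog '[0,-8,0,0,0,0,0,-8,0,0,0,0,0,-8,0,0,0,0,0,-8,0,0,0,0,0,-8,0,0,0,0]' |grep -E 'pos|wri'; python3 -m jog '[0,-8,0,0,0,0,0,-5,0,0,0,0,0,-2,0,0,0,0,0,0,0,0,0,0,0,0,0,0,0,0]' |grep -E 'pos|wri'
```

```text
tcp_pos: [0.6213, -0.3085, 0.1509]
wrist_force: [0.9, -0.1, 1.3]
time_s: 34.25
tcp_pos: [0.6198, -0.3088, 0.1506]
tool_rot: [0.693, 0.721, -0.001, -0.002]
wrist_force: [-9.4, 1.3, 8.2]
gripper_width: 0.139
grasp_force: 20.0
tcp_pos: [0.5809, -0.3103, 0.1506]
wrist_force: [2.5, -0.6, 5.9]
tcp_pos: [0.5409, -0.3119, 0.1506]
wrist_force: [2.7, -1.1, 5.1]
tcp_pos: [0.5255, -0.3125, 0.1505]
wrist_force: [-0.7, 1.1, 6.7]
```

```bash
python3 -m jog '[0,-2,0,0,0,0,0,-2,0,0,0,0,0,0,0,0,0,0]'|grep -E 'pos|wri'; python3 -m jog '[0,-2,0,0,0,0,0,0,0,0,0,0]'|grep -E 'pos|wri'; python3 -m jog '[0,-2,0,0,0,0,0,0,0,0,0,0]'|grep -E 'pos|wri'; python3 -m jog '[0,-1,0,0,0,0,0,0,0,0,0,0]'|grep -E 'pos|wri'
```

```text
tcp_pos: [0.522, -0.3127, 0.1505]
wrist_force: [0.1, -0.2, 6.5]
tcp_pos: [0.52, -0.3127, 0.1505]
wrist_force: [0.1, -0.1, 6.3]
tcp_pos: [0.5195, -0.3127, 0.1506]
wrist_force: [8.1, -1.2, 0.7]
tcp_pos: [0.5195, -0.3127, 0.1506]
wrist_force: [11.9, -3.5, -1.6]
```

The gate is shut against its stop, with 100 mm of travel. I'll release it and head for the rods.

```bash
python3 -m jog '[0,0,0,0,0,0,0,0,0,0,0,0,0,0,0,0,0,0,0,0,0,0,0,0]' -0.3| grep -E 'pos|wrist|wid|gra'; python3 -m jog '[0,0,-10,0,0,0,0,0,-30,0,0,0,0,0,-30,0,0,0,0,0,-30,0,0,0,0,0,-20,0,0,0]' -0.1 |grep pos
python3 -m jog '[37,2,0,0,0,0.04,37,2,0,0,0,0.04,37,2,0,0,0,0.04,37,2,0,0,0,0.04,36,2,0,0,0,0.04]' >/dev/null; python3 -m jog '[36,-6,0,0,0,0.06,35,-8,0,0,0,0.06,35,-10,0,0,0,0.06,34,-12,0,0,0,0.06,34,-14,0,0,0,0.06]' >/dev/null; python3 -m jog '[32,-16,0,0,0,0.08,30,-18,0,0,0,0.08,30,-20,0,0,0,0.08,28,-22,0,0,0,0.08,26,-24,0,0,0,0.08]' >/dev/null; python3 -m jog '[0,0,0,0,0,0,0,0,0,0,0,0]'
python3 - <<'E'
from h import *
rows([.53,.24,.25],-.972); save('top','t10'); print(robot.read_state()['joint_positions'].round(2))
E
```

```text
tcp_pos: [0.5164, -0.3124, 0.1493]
wrist_force: [0.1, 0.1, -0.3]
gripper_width: 0.318
grasp_force: 0.0
tcp_pos: [0.5178, -0.3128, 0.2737]
time_s: 38.42
tcp_pos: [0.5373, 0.2325, 0.2707]
tool_rot: [0.937, 0.35, -0.0, -0.001]
wrist_force: [-0.1, -0.1, 0.2]
gripper_width: 0.449
grasp_force: 0.0
shift mm [ -0.6 -10.4  20.7] tcp [0.5373 0.2325 0.2707]
turn [-0.002  0.     0.116]
turn [-0.000e+00 -3.000e-03 -3.025e+00]
[ 0.08  0.25 -0.67  1.55  0.16  1.39 -1.46]
```

```bash
python3 -m jog '[-1,-10,0,0,0,0.116,0,0,0,0,0,0,0,0,0,0,0,0]' |grep pos
python3 - <<'E'
from h import *
save('wrist','w10')
E
```

```text
tcp_pos: [0.5313, 0.2356, 0.2707]
```

View pics/w10.png

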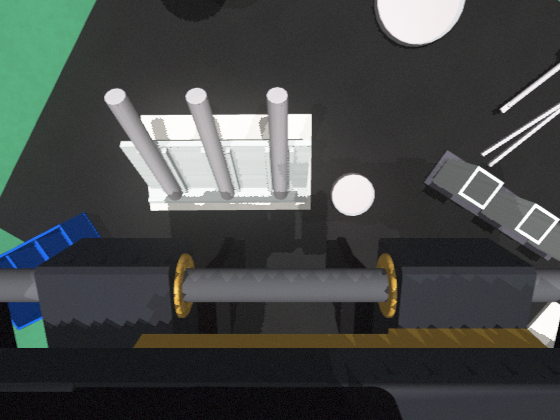

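Rod end caps are at (117,97), (197,97) and (278,96), with feet near (175,193), (227,193) and (281,193).

```bash
python3 - <<'E'
from h import *
c=load('w10');t=load('top0')
A=lambda x,y:(t,(x+.5)/4.7-.5+160,(y+.5)/4.7-.5+165)
T=[(117,97),(197,97),(278,96)];a=[(66,206),(145,157),(220,106)]
for p,q in zip(T,a):
    x,r=tri((c,*p),A(*q)); print('top',x.round(4),round(r,4), onz(c,*p,.13).round(4))
for p in [(175,193),(227,193),(281,193)]: print('foot z=.01',onz(c,*p,.01).round(4))
# rest base corners: left-bottom, right-bottom, right-top
for p in [(150,208),(311,207),(312,115),(147,116)]: print('base z=.005',onz(c,*p,.005).round(4))
print(c['xyz'])
E
```

```text
top [0.5276 0.3827 0.1415] 0.001 [0.5249 0.3861 0.13  ]
top [0.5605 0.3331 0.1441] 0.0001 [0.5591 0.3359 0.13  ]
top [0.594  0.2847 0.1488] 0.0002 [0.5943 0.2856 0.13  ]
foot z=.01 [0.4411 0.3284 0.01  ]
foot z=.01 [0.4749 0.2788 0.01  ]
foot z=.01 [0.51   0.2273 0.01  ]
base z=.005 [0.4068 0.3444 0.005 ]
base z=.005 [0.5149 0.188  0.005 ]
base z=.005 [0.6014 0.248  0.005 ]
base z=.005 [0.4977 0.3982 0.005 ]
[0.58822091 0.27486882 0.41447871]
```

```bash
python3 - <<'E'
from h import *
rows([.5718,.270,.105],-.965)
E
```

```text
shift mm [ 52.8  -5.9 165.6] tcp [0.5315 0.2354 0.2706]
turn [-0.     0.    -0.009]
turn [0.000e+00 1.000e-03 3.133e+00]
```

```bash
python3 -m jog '[26,-3,10,0,0,-0.009,27,-3,10,0,0,0,0,0,30,0,0,0,0,0,30,0,0,0,0,0,0,0,0,0]' -0.1 >/dev/null; python3 -m jog '[0,0,0,0,0,0,0,0,0,0,0,0]' |grep -E 'pos|wid'
python3 - <<'E'
from h import *
c=save('wrist','w11'); s=robot.read_state(); r=R.from_quat(s['tool_rot'])
# rod 3 predicted axis and TCP centre line in the picture; bright rod columns per row
top=np.array([.594,.2855,.134]);ft=np.array([.510,.2273,.0115])
print(proj(c,top),proj(c,ft)); print('tcp plane',proj(c,s['tcp_pos']+r.apply([.03,0,.04])))
g=c['img'].mean(2)
cv2.imwrite('pics/w11.png',c['img'][:,:,::-1])
rows([.5718,.270,.105],-.965)
E
```

```text
tcp_pos: [0.5722, 0.2713, 0.1921]
gripper_width: 0.451
[287.12141336 188.90649137] [286.40919155 265.30476664]
tcp plane [285.57304512 188.12027115]
shift mm [-1.6  1.1 87.7] tcp [0.5724 0.2716 0.1927]
turn [-0.001 -0.002 -0.002]
turn [-4.00e-03  1.00e-03  3.14e+00]
```

View pics/w11.png

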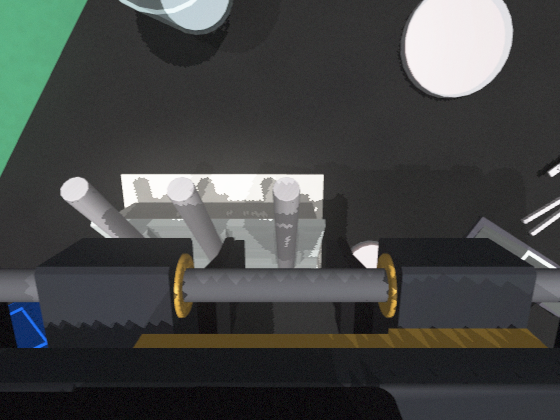

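Rod 3's cap is at (287,190), exactly where predicted and centred between the fingers. Descend and grip. That was my last picture to view, so later checks will be numeric.

```bash
python3 -m jog '[-1,1,30,0,0,0,0,0,30,0,0,0,0,0,20,0,0,0,0,0,7.5,0,0,0,0,0,0,0,0,0]' -0.1 >/dev/null; python3 -m jog '[0,0,0,0,0,0,0,0,0,0,0,0]' |grep -E 'pos|wid|wri'; python3 -m jog '[0,0,0,0,0,0,0,0,0,0,0,0,0,0,0,0,0,0,0,0,0,0,0,0,0,0,0,0,0,0]' -1 50 >/dev/null;  python3 -m jog '[0,0,0,0,0,0,0,0,0,0,0,0]'; python3 -m jog '[0,0,-10,0,0,0,0,0,-20,0,0,0,0,0,-30,0,0,0,0,0,-35,0,0,0,0,0,-35,0,0,0]'
python3 - <<'E'
from h import *
rows([.6394,.0032,.24],-1.53)
E
```

```text
tcp_pos: [0.5722, 0.2711, 0.1053]
wrist_force: [-0.9, 0.3, -0.0]
gripper_width: 0.454
time_s: 40.57
tcp_pos: [0.5711, 0.2704, 0.103]
tool_rot: [0.955, 0.297, -0.0, -0.001]
wrist_force: [0.1, 0.0, 2.0]
gripper_width: 0.164
grasp_force: 50.0
time_s: 40.98
tcp_pos: [0.5704, 0.2701, 0.2342]
tool_rot: [0.955, 0.297, -0.001, -0.001]
wrist_force: [1.3, 0.2, -1.2]
gripper_width: 0.167
grasp_force: 50.0
shift mm [-94.8 258.8  -6.1] tcp [0.5704 0.2701 0.2342]
turn [-0.001  0.002  0.563]
turn [-3.000e-03 -2.000e-03 -2.578e+00]
```

```bash
python3 -m jog '[0,0,0,0,0,0.113,0,0,0,0,0,0.113,0,0,0,0,0,0.113,0,0,0,0,0,0.113,0,0,0,0,0,0.111]' >/dev/null; python3 -m jog '[7,34,0,0,0,0,7,34,0,0,0,0,7,34,0,0,0,0,7,34,0,0,0,0,7,34,0,0,0,0]' >/dev/null;  python3 -m jog '[6,34,0,0,0,0,6,34,0,0,0,0,6,34,0,0,0,0,6,34,0,0,0,0,0,30,0,0,0,0]' >/dev/null; python3 -m jog '[0,0,0,0,0.116,0,0,0,0,0,0.116,0,0,0,0,0,0.117,0,0,0,0,0,0.116,0,0,0,0,0,0.116,0]' >/dev/null; python3 -m jog '[0,0,0,0,0.117,0,0,0,0,0,0,0,0,0,0,0,0,0,0,0,0,0,0,0]' 
cat >> h.py <<'E'
def up(p,yaw,tilt):
    """rows to TCP p, tool y at yaw, tool z tilted outwards by tilt"""
    s=robot.read_state(); r=R.from_quat(s['tool_rot']); Y=np.array([np.cos(yaw),np.sin(yaw),0]);Z=np.array([0,0,-1.])
    M=R.from_matrix(np.array([np.cross(Y,Z),Y,Z]).T)*R.from_rotvec([0,tilt,0])
    t=r.inv().apply(np.asarray(p)-s['tcp_pos'])*1000; d=r.inv().apply([0,0,-1.])
    print('tcp',np.round(s['tcp_pos'],4),'shift',t.round(1),'turn',(r.inv()*M).as_rotvec().round(3),'world-down in tool',d.round(3),'q',s['joint_positions'].round(2))
E
python3 - <<'E'
from h import *
up([.6433,-.0686,.22],-1.53,.698)
E
```

```text
time_s: 42.98
tcp_pos: [0.6448, -0.0627, 0.2342]
tool_rot: [0.94, 0.019, 0.341, -0.008]
wrist_force: [0.4, -0.6, -0.4]
gripper_width: 0.167
grasp_force: 50.0
tcp [ 0.6448 -0.0627  0.2342] shift [-10.5   5.9   9.8] turn [-0.001  0.002  0.   ] world-down in tool [-0.641  0.001  0.768] q [ 0.52 -0.04 -0.44  2.08 -0.23  0.42 -1.28]
```

```bash
cat >> h.py <<'E'
def rodcheck(grip,names=('scene','top')):
    """sideways offset (px, and mm) of the seen rod from the predicted upright rod hanging 118 mm below grip"""
    for n in names:
        c=save(n,'rc_'+n); g=cv2.GaussianBlur(c['img'],(3,3),0).astype(float).mean(2)
        for h in (.02,.04,.06,.08):
            p=np.array(grip)-[0,0,.118-h]; a=proj(c,p); b=proj(c,p+[0,0,.02]); d=(b-a)/np.linalg.norm(b-a); nrm=np.array([-d[1],d[0]])
            k=np.arange(-12,12.1,.5); q=a+k[:,None]*nrm; v=cv2.remap(g.astype(np.float32),q[:,0].astype(np.float32)[None],q[:,1].astype(np.float32)[None],cv2.INTER_LINEAR)[0]
            print(n,h,a.round(1),'n',nrm.round(2),'px/mm %.2f'%(c['fx']/np.linalg.norm(p-c['xyz'])/1000),'profile',v[::2].astype(int).tolist())
E
python3 - <<'E'
from h import *
p=robot.read_state()['tcp_pos']; rodcheck(p)
E
```

```text
scene 0.02 [289.9 252.8] n [ 1.   -0.01] px/mm 0.48 profile [45, 48, 51, 51, 52, 52, 57, 67, 81, 92, 100, 106, 110, 110, 105, 93, 81, 82, 105, 138, 165, 173, 165, 149, 134]
scene 0.04 [289.8 246. ] n [ 1.   -0.01] px/mm 0.49 profile [55, 54, 54, 55, 55, 56, 59, 68, 82, 92, 97, 101, 107, 110, 107, 96, 80, 66, 59, 56, 55, 55, 59, 65, 69]
scene 0.06 [289.8 239. ] n [ 1.   -0.01] px/mm 0.50 profile [53, 55, 56, 55, 55, 55, 58, 68, 80, 90, 96, 100, 106, 110, 108, 98, 82, 67, 58, 56, 56, 56, 56, 56, 56]
scene 0.08 [289.8 231.7] n [ 1.   -0.01] px/mm 0.50 profile [54, 54, 55, 55, 55, 55, 59, 67, 78, 88, 94, 99, 104, 108, 107, 99, 84, 68, 59, 57, 56, 57, 57, 57, 58]
top 0.02 [317.7 173.1] n [0.96 0.29] px/mm 0.31 profile [47, 40, 40, 43, 43, 43, 44, 43, 43, 43, 43, 41, 38, 44, 69, 115, 148, 148, 125, 100, 92, 90, 90, 88, 85]
top 0.04 [318.3 171.1] n [0.96 0.29] px/mm 0.32 profile [45, 41, 41, 42, 43, 44, 44, 44, 45, 45, 44, 44, 42, 39, 38, 43, 66, 103, 144, 158, 147, 130, 109, 101, 96]
top 0.06 [318.9 169.1] n [0.96 0.29] px/mm 0.32 profile [56, 56, 55, 52, 49, 47, 46, 44, 43, 41, 41, 42, 41, 41, 39, 37, 35, 37, 45, 63, 93, 123, 146, 147, 143]
top 0.08 [319.6 167. ] n [0.96 0.29] px/mm 0.33 profile [64, 68, 74, 76, 69, 63, 60, 57, 52, 48, 46, 44, 41, 39, 39, 40, 40, 38, 35, 33, 32, 35, 38, 47, 60]
```

The rod hangs upright, with zero sideways offset in the scene view. Move over slot 3.

```bash
python3 -m jog '[-10.5,6,9.8,-0.001,0.002,0,0,0,0,0,0,0,0,0,0,0,0,0]' |grep -E 'pos'
python3 - <<'E'
from h import *
up([.6433,-.0686,.125],-1.53,.698)
c=load('scene0'); g=c['img'].min(2); m=(g>150).astype(np.uint8)
for p in [(.6355,.0748,.07),(.6394,.0032,.07),(.6433,-.0686,.07)]:
    a=proj(c,p); print(a.round(1)); x,y=a.round().astype(int); print(g[y-9:y+10:2,x-12:x+13:2])
E
```

```text
tcp_pos: [0.6429, -0.0689, 0.2182]
tcp [ 0.6429 -0.0689  0.2182] shift [-59.5  -0.1  71.7] turn [-0.001  0.001 -0.001] world-down in tool [-0.642  0.001  0.767] q [ 0.52 -0.02 -0.43  2.1  -0.25  0.38 -1.24]
[318.6 235.8]
[[185 184 179 159 130  78  56  55  54  59  55  49  59]
 [125 129 122 109 109 123  82  63  59  57  59  59  57]
 [ 82  83  77  93 162 175 157 143 105  77  60  51  57]
 [ 62  58  79 153 175 138 137 152 153 157 126  71  53]
 [ 57  63 140 183 147 122 117 117 125 171 180  97  53]
 [ 51  92 180 179 146 125 115 113 142 183 151  75  58]
 [ 56  79 147 175 175 165 149 137 185 175 122  67  58]
 [ 53  77 115 120 135 160 174 179 176 142 111  68  55]
 [ 57  73 114 115 112 116 125 145 140 128 107  63  56]
 [ 54  77 113 117 109 112 113 119 128 130 103  63  54]]
[304.  254.6]
[[ 51  57  54  53  62  67  60  57  60 100 115 116 114]
 [ 56  55  63  58 105 154 138 105  68  98 113 112 112]
 [ 54  56  56  93 173 179 176 175 145 125 119 117 115]
 [ 56  56  79 160 176 135 124 140 156 172 180 141 112]
 [ 55  67 149 185 147 121 117 114 118 154 195 154 113]
 [ 54  97 187 180 146 125 114 112 129 184 175 128 111]
 [ 55  83 147 179 187 167 137 126 171 182 141 114 105]
 [ 55  74 112 123 147 163 178 191 196 154 129 108  98]
 [ 48  73 113 116 115 120 135 171 159 131 128 107  90]
 [ 56  73 109 113 114 113 115 123 127 128 124 104  93]]
[287.9 275.4]
[[ 58  56  57  56  56  63  55  53  54  75 110 116 113]
 [ 57  55  60  57 107 159 131  81  59  68 112 113 111]
 [ 56  59  57  94 177 185 170 160 131  98 111 112 114]
 [ 61  56  78 160 177 138 124 146 174 182 172 135 116]
 [ 59  71 149 185 148 120 114 114 124 158 201 169 119]
 [ 57 123 190 165 130 120 115 112 121 167 192 145 115]
 [ 63 136 191 186 162 130 115 115 151 192 160 117 104]
 [ 57  95 136 171 192 185 153 146 188 173 135 112  93]
 [ 59  90 112 119 137 166 182 196 184 140 129 113  92]
 [ 55  87 110 115 115 118 130 150 139 131 128 115  93]]
```

Slots are confirmed centred in the scene view too. Lower.

```bash
python3 -m jog '[-9.6,0.3,11.5,0,0,0,-9.6,0,11.5,0,0,0,-6.4,0,7.7,0,0,0,-6.4,0,7.7,0,0,0,0,0,0,0,0,0]' |grep -E 'pos|wri'; python3 -m jog '[-6.4,0,7.7,0,0,0,-6.4,0,7.7,0,0,0,-6.4,0,7.7,0,0,0,0,0,0,0,0,0]' |grep -E 'pos|wri'
```

```text
tcp_pos: [0.6418, -0.069, 0.1661]
wrist_force: [0.3, -0.2, -1.8]
tcp_pos: [0.6413, -0.0692, 0.1353]
wrist_force: [-1.3, 0.0, -1.4]
```

```bash
python3 - <<'E'
from h import *
up([.6433,-.0686,.125],-1.53,.698); rodcheck(robot.read_state()['tcp_pos'],('scene',))
E
```

```text
tcp [ 0.6413 -0.0692  0.1353] shift [-5.  -0.5  9.2] turn [-0.001  0.003 -0.001] world-down in tool [-0.641  0.001  0.768] q [ 0.5   0.1  -0.43  2.18 -0.22  0.19 -1.24]
scene 0.02 [287.1 284.9] n [ 1.   -0.01] px/mm 0.44 profile [34, 39, 54, 77, 98, 110, 114, 115, 116, 116, 116, 117, 119, 122, 127, 131, 132, 131, 130, 130, 130, 128, 123, 115, 106]
scene 0.04 [287. 279.] n [ 1.   -0.01] px/mm 0.45 profile [40, 48, 66, 92, 116, 131, 138, 138, 134, 129, 124, 122, 123, 122, 121, 125, 137, 157, 173, 176, 165, 148, 131, 117, 106]
scene 0.06 [286.9 273. ] n [ 1.   -0.01] px/mm 0.46 profile [40, 45, 49, 54, 60, 71, 84, 96, 100, 100, 102, 106, 110, 112, 113, 114, 120, 134, 153, 171, 183, 185, 174, 153, 132]
scene 0.08 [286.9 266.7] n [ 1.   -0.01] px/mm 0.46 profile [52, 49, 46, 43, 43, 47, 52, 60, 71, 81, 87, 91, 97, 100, 97, 88, 74, 62, 60, 73, 92, 107, 112, 113, 114]
```

```bash
python3 -m jog '[-2,0,5,0,0,0,-2.5,0,3,0,0,0,0,0,0,0,0,0]' |grep -E 'pos|wri'; python3 -m jog '[-1.3,0,1.5,0,0,0,-1.3,0,1.5,0,0,0,0,0,0,0,0,0]' |grep -E 'pos|wri'; python3 -m jog '[-1.3,0,1.5,0,0,0,0,0,0,0,0,0]' |grep -E 'pos|wri'
```

```text
tcp_pos: [0.6441, -0.0692, 0.1284]
wrist_force: [-0.0, 0.2, -1.6]
tcp_pos: [0.6441, -0.0693, 0.1249]
wrist_force: [-0.8, -0.2, -1.0]
tcp_pos: [0.6441, -0.0694, 0.1229]
wrist_force: [-0.1, 0.8, -0.5]
```

```bash
python3 -m jog '[-0.6,0,0.8,0,0,0,0,0,0,0,0,0,0,0,0,0,0,0]' |grep -E 'pos|wri'; python3 -m jog '[-0.6,0,0.8,0,0,0,0,0,0,0,0,0,0,0,0,0,0,0]' |grep -E 'pos|wri'
```

```text
tcp_pos: [0.6443, -0.0693, 0.1222]
wrist_force: [0.1, 0.4, -1.5]
tcp_pos: [0.6443, -0.0693, 0.1211]
wrist_force: [-0.4, -0.0, -2.2]
```

```bash
python3 -m jog '[-0.9,0,1.1,0,0,0,0,0,0,0,0,0,0,0,0,0,0,0]' |grep -E 'pos|wri'; python3 -m jog '[-0.9,0,1.1,0,0,0,0,0,0,0,0,0,0,0,0,0,0,0]' |grep -E 'pos|wri';python3 -m jog '[-0.9,0,1.1,0,0,0,0,0,0,0,0,0,0,0,0,0,0,0]' |grep -E 'pos|wri'
```

```text
tcp_pos: [0.6443, -0.0693, 0.1196]
wrist_force: [0.3, -0.1, -1.8]
tcp_pos: [0.6452, -0.0695, 0.1194]
wrist_force: [-0.8, -0.1, 4.4]
tcp_pos: [0.6463, -0.0696, 0.1193]
wrist_force: [-1.9, -0.8, 10.0]
```

```bash
python3 -m jog '[0,0,0,0,0,0,0,0,0,0,0,0,0,0,0,0,0,0,0,0,0,0,0,0,0,0,0,0,0,0]' -0.1 |grep -E 'pos|wri|wid'; python3 -m jog '[0,0,-10,0,0,0,0,0,-20,0,0,0,0,0,-30,0,0,0,0,0,-35,0,0,0,0,0,-35,0,0,0]' |grep -E 'pos|wri'
python3 -m jog '[0,0,0,0,-0.116,0,0,0,0,0,-0.116,0,0,0,0,0,-0.117,0,0,0,0,0,-0.116,0,0,0,0,0,-0.116,0]' >/dev/null; python3 -m jog '[0,0,0,0,-0.117,0,0,0,0,0,0,-0.113,0,0,0,0,0,-0.113,0,0,0,0,0,-0.113,0,0,0,0,0,-0.113]' >/dev/null;python3 -m jog '[0,0,0,0,0,-0.113,0,0,0,0,0,0,0,0,0,0,0,0]'
python3 - <<'E'
from h import *
up([.5368,.3195,.20],-.965,0)
# rod in slot 3: where is its top?
rodcheck([.6433,-.0686,.123],('scene',))
c=load('rc_scene'); g=c['img'].min(2)
for h in (.1,.12,.14,.155): 
    a=proj(c,[.6433,-.0686,.005+h]).round().astype(int); print(h,a,g[a[1],a[0]-8:a[0]+9])
E
```

```text
tcp_pos: [0.644, -0.0693, 0.1164]
wrist_force: [0.3, 1.0, -0.5]
gripper_width: 0.423
tcp_pos: [0.5596, -0.0722, 0.2166]
wrist_force: [0.7, -1.1, 0.4]
time_s: 47.97
tcp_pos: [0.5606, -0.0728, 0.2161]
tool_rot: [0.955, 0.296, 0.0, -0.0]
wrist_force: [-1.0, -0.9, 0.6]
gripper_width: 0.452
grasp_force: 0.0
tcp [ 0.5606 -0.0728  0.2161] shift [ 202.3 -337.    16.3] turn [-0.    -0.001 -0.005] world-down in tool [-0.001  0.     1.   ] q [ 0.73  0.27 -0.8   1.68  0.2   1.28 -1.07]
scene 0.02 [288.  288.7] n [ 1.   -0.01] px/mm 0.44 profile [42, 55, 77, 97, 110, 114, 115, 116, 116, 116, 116, 116, 115, 117, 120, 126, 129, 130, 131, 130, 129, 125, 118, 112, 108]
scene 0.04 [288.  282.9] n [ 1.   -0.01] px/mm 0.44 profile [59, 69, 86, 102, 111, 114, 116, 118, 122, 127, 134, 141, 152, 164, 174, 174, 164, 149, 137, 132, 128, 123, 113, 103, 97]
scene 0.06 [287.9 276.9] n [ 1.   -0.01] px/mm 0.45 profile [67, 92, 131, 166, 180, 174, 157, 138, 121, 110, 107, 108, 111, 113, 115, 120, 134, 156, 176, 185, 178, 160, 139, 122, 114]
scene 0.08 [287.8 270.8] n [ 1.   -0.01] px/mm 0.46 profile [55, 54, 54, 55, 60, 69, 83, 95, 100, 101, 103, 106, 110, 114, 120, 131, 140, 141, 137, 135, 132, 127, 122, 117, 115]
0.1 [288 264] [ 55  54  58  66  81  96 106 106 108 112 104  90  69  60  69  97 113]
0.12 [288 258] [ 54  55  59  70  86  94 100 104 109 110 105  86  65  61  82 119 148]
0.14 [288 251] [ 52  59  56  71  85  95 100 106 110 109 102  91  64  56  47  51  59]
0.155 [288 246] [ 54  57  78 125 167 189 199 199 195 186 166 127  82  60  59  53  50]
```

Rod 3 stands upright in its sleeve, with its cap where expected. On to rod 2.

```bash
python3 -m jog '[18.4,-30.6,1.5,0,0,0,18.4,-30.6,1.5,0,0,0,18.4,-30.6,1.5,0,0,0,18.4,-30.6,1.5,0,0,0,18.4,-30.6,1.5,0,0,0]' >/dev/null; python3 -m jog '[18.4,-30.6,1.5,0,0,0,18.4,-30.6,1.5,0,0,0,18.4,-30.6,1.5,0,0,0,18.4,-30.6,1.5,0,0,0,18.4,-30.6,1.5,0,0,0]' >/dev/null; python3 -m jog '[18.4,-30.6,1.5,0,0,-0.005,0,0,0,0,0,0,0,0,0,0,0,0]' |grep pos
cat >> h.py <<'E'
def capcheck(top):
    c=save('wrist','cap'); a=proj(c,top); m=(c['img'].min(2)>150).astype(np.uint8); x,y=a.round().astype(int); g=c['img'].min(2)
    print('pred',a.round(1)); print(g[y-18:y+19:4,x-24:x+25:3])
E
python3 - <<'E'
from h import *
up([.5368,.3195,.105],-.965,0); capcheck([.559,.335,.134])
E
```

```text
tcp_pos: [0.5343, 0.3222, 0.1997]
tcp [0.5343 0.3222 0.1997] shift [ 0.4  3.8 94.7] turn [-0.001 -0.001  0.006] world-down in tool [-0.001  0.001  1.   ] q [ 0.07  0.45 -0.91  1.55  0.36  1.32 -1.83]
pred [292.2 183.7]
[[ 64  66  60  64  62  59  57  62  61  64  66  66  62  65  66  65  61]
 [151 153 148 151 152 151 154 113 120 108 109 111 116 109 113 104 109]
 [213 208 144 213 243 240 228 228 227 226 224 229 245 244 244 244 245]
 [146 144 145 165 230 230 229 225 227 226 226 227 230 243 244 243 243]
 [143 140 166 146 207 209 203 228 205 206 208 227 206 244 244 245 245]
 [143 166 184 184 154 205 207 207 208 208 205 210 192 244 244 244 244]
 [143 183 185 164 110 160 208 208 209 210 211 209 142 242 243 244 244]
 [171 182 184 183 109 128 146 155 183 167 167 161 139 241 242 243 243]
 [169 122 124 125 108 131 148 155 163 164 165 155 128 125 190 192 190]
 [111 106 105 109 107 130 149 154 160 160 165 134 102 104 108 107 106]]
```

```bash
python3 -m jog '[0.4,3.8,20,0,0,0.006,0,0,30,0,0,0,0,0,30,0,0,0,0,0,13,0,0,0,0,0,0,0,0,0]' -0.1 >/dev/null; python3 -m jog '[0,0,0,0,0,0,0,0,0,0,0,0]' |grep -E 'pos|wid|wri'; python3 -m jog '[0,0,0,0,0,0,0,0,0,0,0,0,0,0,0,0,0,0,0,0,0,0,0,0,0,0,0,0,0,0]' -1 50 >/dev/null;  python3 -m jog '[0,0,0,0,0,0,0,0,0,0,0,0]'; python3 -m jog '[0,0,-10,0,0,0,0,0,-20,0,0,0,0,0,-30,0,0,0,0,0,-40,0,0,0,0,0,-40,0,0,0]' |grep -E pos; python3 -m jog '[0,0,0,0,0,0.113,0,0,0,0,0,0.113,0,0,0,0,0,0.113,0,0,0,0,0,0.113,0,0,0,0,0,0.113]' >/dev/null
python3 - <<'E'
from h import *
up([.6394,.0032,.24],-1.53,0)
E
```

```text
tcp_pos: [0.5394, 0.3166, 0.1089]
wrist_force: [-0.3, 0.5, 0.4]
gripper_width: 0.446
time_s: 50.32
tcp_pos: [0.5382, 0.3172, 0.1074]
tool_rot: [0.955, 0.298, 0.001, -0.0]
wrist_force: [-2.3, 2.2, 3.3]
gripper_width: 0.166
grasp_force: 49.9
tcp_pos: [0.5378, 0.3154, 0.2483]
tcp [0.5384 0.3157 0.2474] shift [ 90.6 315.7   7.7] turn [ 0.001 -0.001 -0.008] world-down in tool [-0.001 -0.001  1.   ] q [ 0.02  0.39 -0.82  1.49  0.28  1.39 -2.35]
```

```bash
python3 -m jog '[10,35,1,0,0,0,10,35,1,0,0,0,10,35,1,0,0,0,10,35,1,0,0,0,10,35,1,0,0,0]' >/dev/null; python3 -m jog '[10,35,1,0,0,0,10,35,1,0,0,0,10,35,1,0,0,0,10.6,36,0,0,0,-0.008,0,0,0,0,0,0]' >/dev/null;  python3 -m jog '[0,0,0,0,0.116,0,0,0,0,0,0.116,0,0,0,0,0,0.117,0,0,0,0,0,0.116,0,0,0,0,0,0.116,0]' >/dev/null; python3 -m jog '[0,0,0,0,0.117,0,0,0,0,0,0,0,0,0,0,0,0,0,0,0,0,0,0,0]' |grep -E 'pos|wri'
python3 - <<'E'
from h import *
up([.6394,.0032,.215],-1.53,.698); rodcheck(robot.read_state()['tcp_pos'],('scene',))
E
```

```text
tcp_pos: [0.6421, 0.0044, 0.2407]
wrist_force: [0.7, 0.5, -0.9]
tcp [0.6421 0.0044 0.2407] shift [-18.7   1.1  17.9] turn [-0.004  0.001  0.005] world-down in tool [-0.642 -0.     0.767] q [ 0.69 -0.06 -0.74  2.07 -0.08  0.42 -1.53]
scene 0.02 [306.  231.5] n [1.   0.03] px/mm 0.46 profile [55, 56, 55, 54, 54, 55, 55, 58, 65, 75, 87, 97, 103, 107, 108, 106, 98, 91, 96, 117, 147, 167, 170, 162, 154]
scene 0.04 [306.2 224.7] n [1.   0.03] px/mm 0.47 profile [55, 54, 56, 66, 89, 123, 154, 172, 175, 161, 136, 114, 105, 106, 112, 126, 149, 175, 189, 191, 185, 169, 142, 108, 77]
scene 0.06 [306.4 217.7] n [1.   0.03] px/mm 0.47 profile [54, 54, 55, 58, 70, 92, 119, 144, 155, 147, 128, 111, 104, 106, 111, 121, 137, 155, 164, 161, 147, 125, 100, 77, 63]
scene 0.08 [306.6 210.5] n [1.   0.03] px/mm 0.48 profile [54, 55, 57, 66, 94, 139, 180, 202, 200, 177, 143, 116, 104, 104, 109, 116, 127, 141, 153, 159, 162, 163, 164, 168, 174]
```

```bash
python3 -m jog '[-10,0.5,9,-0.004,0.001,0.005,-9,0.5,9,0,0,0,0,0,0,0,0,0,0,0,0,0,0,0]' |grep -E 'pos|wri'
python3 - <<'E'
from h import *
up([.6394,.0032,.205],-1.53,.698); rodcheck(robot.read_state()['tcp_pos'],('scene',))
E
```

```text
tcp_pos: [0.6394, 0.0036, 0.2137]
wrist_force: [-0.1, 0.0, -0.2]
tcp [0.6394 0.0036 0.2137] shift [-5.6  0.4  6.6] turn [-0.002 -0.001 -0.001] world-down in tool [-0.643  0.002  0.766] q [ 0.7  -0.03 -0.76  2.11 -0.01  0.35 -1.59]
scene 0.02 [304.5 240.2] n [1.   0.03] px/mm 0.45 profile [41, 43, 45, 47, 48, 49, 52, 55, 61, 71, 83, 93, 101, 106, 108, 107, 105, 108, 117, 127, 134, 140, 146, 153, 160]
scene 0.04 [304.7 233.6] n [1.   0.03] px/mm 0.46 profile [53, 53, 54, 54, 55, 54, 54, 56, 61, 71, 83, 92, 98, 104, 107, 105, 97, 92, 103, 131, 158, 170, 165, 151, 137]
scene 0.06 [304.9 226.9] n [1.   0.03] px/mm 0.46 profile [56, 57, 56, 55, 56, 61, 75, 94, 110, 116, 111, 104, 101, 104, 110, 120, 138, 158, 169, 168, 159, 148, 131, 112, 90]
scene 0.08 [305.1 219.9] n [1.   0.03] px/mm 0.47 profile [55, 55, 53, 55, 66, 92, 129, 161, 174, 165, 140, 114, 100, 100, 106, 119, 140, 167, 186, 195, 195, 191, 182, 161, 127]
```

```bash
python3 -m jog '[-2,0.4,-1.7,0,0,0,-9.6,0,11.5,0,0,0,-9.6,0,11.5,0,0,0,0,0,0,0,0,0]' |grep -E 'pos|wri'; python3 -m jog '[-6.4,0,7.7,0,0,0,-6.4,0,7.7,0,0,0,-6.4,0,7.7,0,0,0,0,0,0,0,0,0]' |grep -E 'pos|wri'; python3 -m jog '[-6.4,0,7.7,0,0,0,-3.2,0,3.8,0,0,0,0,0,0,0,0,0]' |grep -E 'pos|wri'
```

```text
tcp_pos: [0.6347, 0.0023, 0.181]
wrist_force: [-0.4, 0.6, -1.7]
tcp_pos: [0.6356, 0.0022, 0.1522]
wrist_force: [-0.2, -0.3, -1.9]
tcp_pos: [0.6361, 0.0023, 0.1383]
wrist_force: [-0.8, -0.0, -0.7]
```

```bash
python3 -m jog '[-2.8,-0.5,4,0,0,0,-2.8,0,4,0,0,0,0,0,0,0,0,0]' |grep -E 'pos|wri'; python3 -m jog '[-1.3,0,1.5,0,0,0,0,0,0,0,0,0,0,0,0,0,0,0]' |grep -E 'pos|wri'; python3 -m jog '[-1.3,0,1.5,0,0,0,0,0,0,0,0,0,0,0,0,0,0,0]' |grep -E 'pos|wri'; python3 -m jog '[-1,0,1.2,0,0,0,0,0,0,0,0,0,0,0,0,0,0,0]' |grep -E 'pos|wri'
```

```text
tcp_pos: [0.6373, 0.0029, 0.129]
wrist_force: [0.0, -0.2, -1.8]
tcp_pos: [0.6371, 0.003, 0.127]
wrist_force: [0.1, 0.5, -1.1]
tcp_pos: [0.6368, 0.0031, 0.1243]
wrist_force: [-0.2, 0.3, -2.1]
tcp_pos: [0.6367, 0.0032, 0.1226]
wrist_force: [-0.1, 0.5, -1.7]
```

```bash
python3 -m jog '[-0.9,0,1.1,0,0,0,0,0,0,0,0,0,0,0,0,0,0,0]' |grep -E 'pos|wri'; python3 -m jog '[-0.9,0,1.1,0,0,0,0,0,0,0,0,0,0,0,0,0,0,0]' |grep -E 'pos|wri'; python3 -m jog '[-0.9,0,1.1,0,0,0,0,0,0,0,0,0,0,0,0,0,0,0]' |grep -E 'pos|wri'
```

```text
tcp_pos: [0.6377, 0.0033, 0.1224]
wrist_force: [-0.8, -0.2, 5.5]
tcp_pos: [0.6387, 0.0034, 0.1223]
wrist_force: [-2.2, -0.1, 10.8]
tcp_pos: [0.6397, 0.0036, 0.1221]
wrist_force: [-3.7, -0.6, 16.3]
```

```bash
python3 -m jog '[0,0,0,0,0,0,0,0,0,0,0,0,0,0,0,0,0,0,0,0,0,0,0,0,0,0,0,0,0,0]' -0.1 |grep -E 'pos|wri|wid'; python3 -m jog '[0,0,-10,0,0,0,0,0,-20,0,0,0,0,0,-30,0,0,0,0,0,-35,0,0,0,0,0,-35,0,0,0]' |grep -E 'pos|wri'
python3 -m jog '[0,0,0,0,-0.116,0,0,0,0,0,-0.116,0,0,0,0,0,-0.117,0,0,0,0,0,-0.116,0,0,0,0,0,-0.116,0]' >/dev/null; python3 -m jog '[0,0,0,0,-0.117,0,0,0,0,0,0,-0.113,0,0,0,0,0,-0.113,0,0,0,0,0,-0.113,0,0,0,0,0,-0.113]' >/dev/null;python3 -m jog '[0,0,0,0,0,-0.113,0,0,0,0,0,0,0,0,0,0,0,0]' |grep pos
python3 - <<'E'
from h import *
up([.5028,.3695,.20],-.965,0)
c=save('scene','rc')
g=c['img'].min(2)
for h in (.1,.12,.14,.155): 
    a=proj(c,[.6394,.0032,.005+h]).round().astype(int); print(h,a,g[a[1],a[0]-8:a[0]+9])
E
```

```text
tcp_pos: [0.6365, 0.0031, 0.118]
wrist_force: [0.4, -0.3, 0.2]
gripper_width: 0.42
tcp_pos: [0.5859, -0.0057, 0.1757]
wrist_force: [-1.4, -1.8, -1.0]
tcp_pos: [0.5865, -0.0059, 0.176]
tcp [ 0.5865 -0.0059  0.176 ] shift [ 138.7 -358.5  -26.6] turn [ 0.003  0.01  -0.017] world-down in tool [ 0.01  -0.003  1.   ] q [ 0.71  0.41 -0.98  1.66  0.37  1.27 -1.33]
0.1 [304 244] [ 55  53  53  56  68  87  96 106 107 110 110 101  83  84 101 114 114]
0.12 [305 237] [ 55  50  58  69  85  98 103 106 112 111 103  88  96 142 181 188 178]
0.14 [305 231] [ 53  54  59  68  84  95 100 107 109 111 108  98  88  82  81  81  93]
0.155 [305 226] [ 55  61  79  98 107 111 119 125 129 129 139 165 185 192 194 189 183]
```

```bash
python3 - <<'E'
from h import *
c=load('rc'); g=c['img'].min(2)
for y,n in ((.0032,.6394),(-.0686,.6433)):
  for h in (.145,.15,.155,.16,.165,.17,.18):
    a=proj(c,[n,y,.005+h]).round().astype(int); print(h,a,g[a[1],a[0]-8:a[0]+9])
E
```

```text
0.145 [305 229] [ 56  59  59  70  85  97 100 104 109 110 115 120 128 126 126 117 106]
0.15 [305 227] [ 52  60  65  81  93  97 106 109 112 115 130 158 175 182 180 172 161]
0.155 [305 226] [ 55  61  79  98 107 111 119 125 129 129 139 165 185 192 194 189 183]
0.16 [305 224] [ 55  80 122 152 161 172 184 192 190 185 178 182 192 194 198 198 197]
0.165 [305 222] [ 54  79 124 162 186 199 204 206 205 204 201 196 196 197 198 198 198]
0.17 [305 220] [ 39  37  65 122 167 192 198 201 200 201 198 198 196 199 197 198 197]
0.18 [305 217] [ 49  36  42  73 117 147 163 171 179 182 184 185 184 180 174 166 153]
0.145 [288 250] [ 34  43  45  64  83  93  97 103 106 110 106  94  78  63  53  56  56]
0.15 [288 248] [ 40  39  52  65  94 113 126 135 138 134 123 106  80  62  56  55  57]
0.155 [288 246] [ 38  34  56  95 140 166 175 180 180 176 167 137  99  67  53  60  51]
0.16 [288 244] [ 35  43  59  92 134 153 161 162 162 165 164 141 103  69  52  57  55]
0.165 [288 243] [ 43  48  50  74  99 120 125 130 131 133 134 116  87  63  55  55  52]
0.17 [288 241] [49 54 53 57 58 62 66 65 70 65 67 65 60 54 54 57 51]
0.18 [287 237] [35 43 50 48 47 49 57 55 59 54 52 54 54 56 58 53 56]
```

```bash
python3 -m jog '[0,0,-26,0.003,0.01,-0.017,12.6,-32.6,0,0,0,0,12.6,-32.6,0,0,0,0,12.6,-32.6,0,0,0,0,12.6,-32.6,0,0,0,0]' >/dev/null; python3 -m jog '[12.6,-32.6,0,0,0,0,12.6,-32.6,0,0,0,0,12.6,-32.6,0,0,0,0,12.6,-32.6,0,0,0,0,12.6,-32.6,0,0,0,0]' >/dev/null; python3 -m jog '[12.6,-32.6,0,0,0,0,12.6,-32.6,0,0,0,0,0,0,0,0,0,0,0,0,0,0,0,0]' |grep pos
python3 - <<'E'
from h import *
up([.5028,.3695,.105],-.965,0); capcheck([.525,.385,.134])
E
```

```text
tcp_pos: [0.4931, 0.3706, 0.2021]
tcp [0.4931 0.3706 0.2021] shift [ 7.2  6.5 97.1] turn [-0.    -0.     0.006] world-down in tool [-0.  0.  1.] q [ 0.06  0.48 -1.04  1.56  0.42  1.34 -1.98]
pred [296.8 171.7]
[[ 80  82  84  84  84  86  85  89  90  87  88  89  90  86  90  88  91]
 [ 83  86  86  86  88  85  90  90  92  90  90  88  90  92  89  91  91]
 [ 90  91  94  94  97  96 251 251 250 250 250 178  92  95  95  94  94]
 [253 255 249 254 254 251 251 251 250 251 251 251 254 255 255 254 254]
 [226 225 183 191 245 252 251 251 251 252 251 251 252 254 254 254 254]
 [227 226 184 183 197 251 251 251 251 252 251 252 252 254 254 254 254]
 [225 226 182 182 149 225 251 252 252 252 252 253 195 255 254 254 254]
 [225 226 178 179 133 159 181 221 241 230 152 210 200 255 254 254 254]
 [227 227 183 182 134 161 184 192 204 210 211 206 232 255 254 254 254]
 [225 224 180 180 135 163 187 197 209 208 211 202 248 254 255 254 254]]
```

```bash
python3 -m jog '[7.2,6.5,7,0,0,0.006,0,0,30,0,0,0,0,0,30,0,0,0,0,0,20,0,0,0,0,0,10,0,0,0]' -0.1 >/dev/null; python3 -m jog '[0,0,0,0,0,0,0,0,0,0,0,0]' |grep -E 'pos|wid|wri'
python3 - <<'E'
from h import *
up([.5028,.3695,.104],-.965,0)
E
```

```text
tcp_pos: [0.5056, 0.3658, 0.1053]
wrist_force: [0.4, -0.7, 1.5]
gripper_width: 0.45
tcp [0.5056 0.3658 0.1053] shift [-0.2 -4.7  1.3] turn [ 0.001 -0.    -0.004] world-down in tool [-0.    -0.001  1.   ] q [ 0.03  0.58 -0.98  1.65  0.51  1.19 -2.03]
```

```bash
python3 -m jog '[0,-4.7,1,0,0,0,0,0,0,0,0,0,0,0,0,0,0,0]' |grep -E 'pos|wid|wri'; python3 -m jog '[0,0,0,0,0,0,0,0,0,0,0,0,0,0,0,0,0,0,0,0,0,0,0,0,0,0,0,0,0,0]' -1 50 >/dev/null;  python3 -m jog '[0,0,0,0,0,0,0,0,0,0,0,0]'; python3 -m jog '[0,0,-10,0,0,0,0,0,-20,0,0,0,0,0,-30,0,0,0,0,0,-40,0,0,0,0,0,-40,0,0,0]' |grep -E pos
python3 - <<'E'
from h import *
up([.6355,.0748,.25],-.965,0)
E
```

```text
tcp_pos: [0.5023, 0.3713, 0.1054]
wrist_force: [0.6, -0.4, -0.5]
gripper_width: 0.452
time_s: 60.43
tcp_pos: [0.5022, 0.3703, 0.1041]
tool_rot: [0.955, 0.297, 0.0, 0.0]
wrist_force: [-0.4, -0.4, 0.8]
gripper_width: 0.17
grasp_force: 50.0
tcp_pos: [0.5012, 0.3702, 0.2457]
tcp [0.5012 0.3702 0.2457] shift [-57.4 319.4  -4.2] turn [ 0.     0.001 -0.001] world-down in tool [ 0.001 -0.     1.   ] q [ 0.06  0.47 -1.05  1.48  0.4   1.43 -1.96]
```

```bash
python3 -m jog '[-5.7,32,-2.5,0,0,0,-5.7,32,-2.5,0,0,0,-5.7,32,-2.5,0,0,0,-5.7,32,-2.5,0,0,0,-5.7,32,-2.5,0,0,0]' >/dev/null; python3 -m jog '[-5.7,32,-1,0,0,0,-5.7,32,-1,0,0,0,-5.7,32,-1,0,0,0,-5.7,32,-1,0,0,0,-5.7,32,0,0,0,0]' >/dev/null; python3 -m jog '[0,0,0,0,0,0.113,0,0,0,0,0,0.113,0,0,0,0,0,0.113,0,0,0,0,0,0.113,0,0,0,0,0,0.113]' |grep pos;  python3 -m jog '[0,0,0,0,0.116,0,0,0,0,0,0.116,0,0,0,0,0,0.117,0,0,0,0,0,0.116,0,0,0,0,0,0.116,0]' >/dev/null; python3 -m jog '[0,0,0,0,0.117,0,0,0,0,0,0,0,0,0,0,0,0,0,0,0,0,0,0,0]' |grep -E 'pos|wri'
python3 - <<'E'
from h import *
up([.635,.0748,.22],-1.53,.698); rodcheck(robot.read_state()['tcp_pos'],('scene',))
E
```

```text
tcp_pos: [0.6365, 0.075, 0.2614]
tcp_pos: [0.6378, 0.0752, 0.2628]
wrist_force: [-0.2, 0.8, -0.5]
tcp [0.6378 0.0752 0.2628] shift [-29.6   0.3  31. ] turn [ 0.002  0.001 -0.001] world-down in tool [-0.642 -0.001  0.767] q [ 0.76 -0.1  -0.95  2.04  0.07  0.48 -1.8 ]
scene 0.02 [321.3 205.7] n [1.   0.06] px/mm 0.44 profile [188, 175, 171, 173, 174, 169, 159, 144, 126, 111, 105, 106, 109, 111, 113, 115, 117, 118, 122, 138, 168, 198, 215, 222, 224]
scene 0.04 [321.7 198.7] n [1.   0.06] px/mm 0.45 profile [175, 163, 159, 161, 164, 162, 156, 146, 131, 115, 104, 102, 106, 111, 113, 114, 112, 109, 111, 128, 159, 192, 214, 223, 225]
scene 0.06 [322.1 191.6] n [1.   0.06] px/mm 0.45 profile [168, 167, 173, 180, 183, 182, 175, 160, 140, 119, 106, 103, 107, 112, 121, 137, 157, 172, 177, 176, 178, 190, 207, 218, 220]
scene 0.08 [322.6 184.2] n [1.   0.06] px/mm 0.46 profile [171, 164, 162, 162, 162, 158, 152, 145, 131, 115, 105, 102, 105, 110, 116, 128, 145, 164, 180, 196, 208, 217, 220, 213, 191]
```

```bash
python3 -m jog '[-10,0.3,10,0.002,0.001,0,-10,0,10,0,0,0,-10,0,11,0,0,0,0,0,0,0,0,0,0,0,0,0,0,0]' |grep -E 'pos|wri'; python3 - <<'E'
from h import *
up([.6345,.0748,.19],-1.53,.698)
E
```

```text
tcp_pos: [0.635, 0.075, 0.2185]
wrist_force: [-0.1, -0.4, -0.3]
tcp [0.635  0.075  0.2185] shift [-18.7   0.3  21.5] turn [-0.003 -0.    -0.003] world-down in tool [-0.643  0.004  0.766] q [ 0.8  -0.04 -1.02  2.1   0.24  0.39 -1.95]
```

```bash
python3 -m jog '[-9.4,0.2,10.8,-0.003,0,-0.003,-9.3,0.2,10.7,0,0,0,-6.4,0,7.7,0,0,0,-6.4,0,7.7,0,0,0,0,0,0,0,0,0]' |grep -E 'pos|wri'; python3 -m jog '[-6.4,0,7.7,0,0,0,-6.4,0,7.7,0,0,0,0,0,0,0,0,0,0,0,0,0,0,0]' |grep -E 'pos|wri'; python3 - <<'E'
from h import *
up([.6345,.0748,.128],-1.53,.698)
E
```

```text
tcp_pos: [0.6341, 0.0735, 0.1689]
wrist_force: [0.2, 0.3, -2.1]
tcp_pos: [0.6345, 0.0741, 0.1504]
wrist_force: [-0.4, 0.2, -1.0]
tcp [0.6345 0.0741 0.1504] shift [-14.4  -0.8  17.2] turn [ 0.002 -0.002  0.002] world-down in tool [-0.644 -0.003  0.765] q [ 0.69  0.11 -0.98  2.17  0.83  0.31 -2.5 ]
```

Joint 7 is nearing its limit, so I'll turn the hand a little about the rod's own axis to relieve it.

```bash
python3 -m jog '[0,0,0,0.039,0,-0.046,0,0,0,0.039,0,-0.046,0,0,0,0.039,0,-0.046,0,0,0,0,0,0]' |grep -E 'pos|wri'; python3 - <<'E'
from h import *
up([.6345,.0748,.140],-1.35,.698)
E
```

```text
tcp_pos: [0.635, 0.0702, 0.1506]
wrist_force: [0.9, -0.9, -1.2]
tcp [0.635  0.0702 0.1506] shift [-6.5 -4.6  8.4] turn [ 0.012 -0.002 -0.007] world-down in tool [-0.644 -0.005  0.765] q [ 0.99  0.16 -1.19  2.16  0.49  0.24 -1.94]
```

```bash
python3 -m jog '[0,0,0,0,0,0,0,0,0,0,0,0,0,0,0,0,0,0]' |grep -E 'pos|wri'; python3 - <<'E'
from h import *
up([.6345,.0748,.145],-1.35,.698)
E
```

```text
tcp_pos: [0.6334, 0.0748, 0.1492]
wrist_force: [0.3, 0.4, -1.5]
tcp [0.6334 0.0748 0.1492] shift [-1.9  0.2  3.9] turn [ 0.01   0.    -0.008] world-down in tool [-0.643 -0.002  0.766] q [ 0.97  0.16 -1.18  2.17  0.5   0.24 -1.96]
```

Settled. Lower in small steps, watching the joints.

```bash
python3 -m jog '[-2.5,0,4.6,0,0,0,-3.2,0,3.8,0,0,0,0,0,0,0,0,0,0,0,0,0,0,0,0,0,0,0,0,0]' |grep -E 'pos|wri'; python3 - <<'E'
from h import *
up([.6345,.0748,.13],-1.35,.698)
E
python3 -m jog '[-3.2,0,3.8,0,0,0,0,0,0,0,0,0,0,0,0,0,0,0,0,0,0,0,0,0]' |grep -E 'pos|wri'; python3 - <<'E'
from h import *
up([.6345,.0748,.13],-1.35,.698)
E
```

```text
tcp_pos: [0.6343, 0.0753, 0.1391]
wrist_force: [-0.1, 0.5, -1.0]
tcp [0.6343 0.0753 0.1391] shift [-5.8  0.5  7. ] turn [ 0.009  0.    -0.007] world-down in tool [-0.643 -0.003  0.766] q [ 0.89  0.17 -1.11  2.17  0.56  0.22 -2.02]
tcp_pos: [0.6344, 0.0743, 0.1341]
wrist_force: [0.5, -0.2, -1.6]
tcp [0.6344 0.0743 0.1341] shift [-2.5 -0.5  3.3] turn [ 0.01   0.    -0.008] world-down in tool [-0.643 -0.003  0.766] q [ 0.86  0.17 -1.07  2.18  0.59  0.21 -2.05]
```

```bash
python3 -m jog '[-3.2,0,3.8,0,0,0,0,0,0,0,0,0,-2.6,0,3.1,0,0,0,0,0,0,0,0,0,0,0,0,0,0,0]' |grep -E 'pos|wri'; python3 -m jog '[-0.9,0,1.1,0,0,0,0,0,0,0,0,0,0,0,0,0,0,0]' |grep -E 'pos|wri'; python3 -m jog '[-0.9,0,1.1,0,0,0,0,0,0,0,0,0,0,0,0,0,0,0]' |grep -E 'pos|wri'; python3 -m jog '[-0.9,0,1.1,0,0,0,0,0,0,0,0,0,0,0,0,0,0,0]' |grep -E 'pos|wri'
```

```text
tcp_pos: [0.6342, 0.0741, 0.1248]
wrist_force: [0.6, -0.3, -0.6]
tcp_pos: [0.6344, 0.074, 0.1234]
wrist_force: [-0.4, -0.3, -2.1]
tcp_pos: [0.6343, 0.074, 0.1218]
wrist_force: [-0.2, 0.1, -2.2]
tcp_pos: [0.6344, 0.074, 0.1204]
wrist_force: [-0.2, 0.4, -0.8]
```

```bash
python3 -m jog '[-0.9,0,1.1,0,0,0,0,0,0,0,0,0,0,0,0,0,0,0]' |grep -E 'pos|wri'; python3 -m jog '[-0.9,0,1.1,0,0,0,0,0,0,0,0,0,0,0,0,0,0,0]' |grep -E 'pos|wri'
```

```text
tcp_pos: [0.6354, 0.0743, 0.1202]
wrist_force: [-1.1, 0.2, 4.8]
tcp_pos: [0.6365, 0.0747, 0.1201]
wrist_force: [-2.9, -0.8, 10.9]
```

Seated at the expected height. I'll release and retreat gently in case the wrist slows the rows, then check.

```bash
python3 -m jog '[0,0,0,0,0,0,0,0,0,0,0,0,0,0,0,0,0,0,0,0,0,0,0,0,0,0,0,0,0,0]' -0.1 |grep -E 'pos|wri|wid'; python3 -m jog '[0,0,-10,0,0,0,0,0,-15,0,0,0,0,0,-15,0,0,0,0,0,-15,0,0,0,0,0,-15,0,0,0]' |grep -E 'pos|wri'; python3 -m jog '[0,0,-15,0,0,0,0,0,-15,0,0,0,0,0,-15,0,0,0,0,0,-15,0,0,0,0,0,-15,0,0,0]' |grep -E 'pos|wri'; python3 -m jog '[0,0,-15,0,0,0,0,0,-15,0,0,0,0,0,0,0,0,0]'
python3 - <<'E'
from h import *
print(robot.read_state()['joint_positions'].round(2))
c=save('scene','fin'); t=save('top','fint'); g=c['img'].min(2)
for x,y in ((.6355,.0748),(.6394,.0032),(.6433,-.0686)):
  for h in (.09,.12,.15,.155,.16,.165,.17):
    a=proj(c,[x,y,.005+h]).round().astype(int); print(h,a,g[a[1],a[0]-8:a[0]+9])
# gate tab: dark blob in scene near shut position
print('tab', proj(c,[.5195,-.3127,.15]).round(1), proj(c,[.6195,-.3087,.15]).round(1))
for p in ([.5195,-.3127,.15],[.6195,-.3087,.15]):
    a=proj(c,p).round().astype(int); print(g[a[1]-8:a[1]+9:2,a[0]-10:a[0]+11:2])
# bystanders: change against the start
for n,b in (('top0','fint'),('scene0','fin')):
    d=cv2.absdiff(cv2.GaussianBlur(load(n)['img'],(3,3),0),cv2.GaussianBlur(load(b)['img'],(3,3),0)).max(2); m=(d>40).astype(np.uint8); k,l,st,ce=cv2.connectedComponentsWithStats(m)
    print(n,[(ce[i].round().astype(int).tolist(),int(st[i,4])) for i in range(1,k) if st[i,4]>20])
E
```

```text
tcp_pos: [0.6341, 0.0739, 0.1173]
wrist_force: [-1.0, -0.0, -0.8]
gripper_width: 0.422
tcp_pos: [0.6038, 0.0647, 0.1513]
wrist_force: [-0.7, -1.1, -0.3]
tcp_pos: [0.5646, 0.055, 0.1956]
wrist_force: [0.8, 0.8, -0.1]
time_s: 68.57
tcp_pos: [0.5463, 0.0514, 0.22]
tool_rot: [0.938, 0.096, 0.332, -0.028]
wrist_force: [1.0, 1.2, 0.1]
gripper_width: 0.453
grasp_force: 0.0
[ 0.9  -0.34 -0.88  2.26 -0.76  0.53 -0.85]
0.09 [319 228] [151 142 132 120 108  98 102 103 107 110 105  87  70  64  57  56  56]
0.12 [320 219] [195 191 185 167 139 109 101 104 109 105 106  83  67  58  57  60  54]
0.15 [320 209] [149 136 129 124 118 110 107 107 115 118 120 128 144 159 156 148 147]
0.155 [320 207] [176 165 151 136 129 134 153 169 174 177 171 157 140 126 121 118 124]
0.16 [320 205] [171 177 176 172 168 179 194 200 202 203 198 183 157 131 119 109 119]
0.165 [320 204] [156 170 178 178 178 184 189 195 195 193 186 170 147 126 117 110 117]
0.17 [321 202] [150 155 167 177 180 177 168 159 148 138 130 124 121 115 107 115 138]
0.09 [304 247] [ 48  56  56  59  68  83  97 102 104 108 107  99  83  87 103 111 113]
0.12 
[... 2246 characters left out ...]
37), ([287, 376], 757), ([291, 408], 318), ([273, 401], 32), ([327, 406], 22), ([276, 413], 28)]
scene0 [([9, 6], 251), ([68, 5], 85), ([169, 27], 3291), ([78, 32], 484), ([197, 54], 60), ([239, 121], 5067), ([112, 72], 143), ([74, 100], 719), ([114, 91], 84), ([141, 128], 57), ([335, 148], 54), ([337, 160], 98), ([143, 166], 23), ([342, 169], 110), ([91, 170], 36), ([155, 185], 346), ([331, 181], 47), ([36, 234], 2937), ([177, 207], 1331), ([320, 205], 24), ([320, 222], 42), ([284, 229], 253), ([316, 232], 26), ([225, 243], 279), ([305, 239], 70), ([288, 252], 157), ([267, 252], 296), ([302, 250], 31), ([285, 271], 37), ([155, 298], 39), ([162, 308], 89), ([151, 309], 37), ([184, 335], 42)]
```

All three rods stand in their sleeves with their caps at the same height, and the gate tab is at its shut position. The clamps are gone from the bench, and no bystander shows a change that the arm and its shadow don't explain.

```bash
python3 - <<'E'
from rig import robot
print(robot.hand_in())
E
```

```text
the job is handed in; nothing more can be done
None
```

I handed the job in at about 69 s on the robot's clock; no verdict came back. The gate was opened first and shut last against its stop, all three clamps are in the bin, all three rods stand in the sleeves, and I saw no sign that anything else moved.

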